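# Hold a lino block under pressure in the bench press

## Task

The lino face has just been glued onto its wooden block: set the block, lino side up, flat between the four brass corner stops of the blue-levered bench press and let go of it, then bring the press's handle bar down until the sprung pad bears on the block and is pushed in about 6 mm (red pointer inside the green band), never running the pad to the end of its travel. The press springs open by itself, so finish while still holding the handle there, keeping that pressure on. Leave the sanding block, the tape roll and the jar where they are.

Things in the scene. Friction and masses are not known exactly. Their poses are not given: they have to be found in the camera images.
- lino_block: Loose wooden block with a grey-green carved lino face on top, 90 (its x) x 50 (its y) x 30 mm high, 0.1 to 0.2 kg. Origin at the centre of its underside, z up. Either end may go to the back of the press.
- press: Bench press, fixed where it stands: grey base plate 250 x 150 x 22 mm on the bench, with a blue lever. Origin on the bench under the middle of the block seat; its x points from the handle side (front, nearer the robot) to the hinge, z up. The base reaches from x = -70 to +180 mm, y +-75 mm. Two hinge cheeks (64 mm high) stand at x = 145, y = +-45 mm.
- press_seat (a point): Middle of the block seat on top of the base plate, 22 mm above the bench; axes as the press. The block's long side goes along x. Four brass L-shaped corner stops, 8 mm high, stand round it with 3 mm of play on each side; each covers the last 12 mm of the block's long sides (their outer faces at y = +-33 mm), so the middle of the long sides is open for fingers.
- press_hinge (a point): Point on the lever's hinge axis (the axis runs along the press's y), at x = 140, z = 52 mm in the press frame.
- press_handle (a point): Middle of the black rubber handle bar, a round bar 16 mm thick and 96 mm long along the press's y between two lever arms (12 mm thick, 120 mm apart). It turns with the lever. With the hinge as origin it lies 230 mm along the lever's arm and 25 mm square to it (above the arm when the lever is level): at joint value q and a = 1.35 - q it is 0.230*cos(a) - 0.025*sin(a) in front of the hinge (towards -x of the press) and 0.230*sin(a) + 0.025*cos(a) above it.
- press_lever (a joint): Lever angle, rad: 0 at rest, raised 1.35 above level (handle about 0.28 m above the bench); grows as the handle comes forward and down; 1.35 is level; stop at 1.5. A spring raises it again when let go; it pulls with 1.5 to 4 N at the handle without the pad's load. With the block seated the pad touches it at about 1.31 and is pushed in 6 mm at about 1.35; there the handle needs about 9 to 12 N downward.
- press_pad (a joint): Travel of the sprung pressure pad (64 x 44 mm, under the lever 140 mm from the hinge) into the lever, m: 0 free, 0.012 at the end of its travel; spring 2 N/mm with 2 N preload. 1 mm of pad travel is about 1.6 mm at the handle. A red pointer on its stem stands inside the green band of the gauge from 0.003 to 0.009.
- sanding_block: Brown sanding block 42 x 72 x 30 mm, loose bystander; origin at the centre of its underside.
- masking_tape: Roll of masking tape lying flat, 96 mm across, 25 mm high, loose bystander; origin at the centre of its underside.
- solvent_jar: Brown round jar 68 mm across, 41 mm high, loose bystander; origin at the centre of its underside.
Not all that is in view belongs to the job. What is shaped like the lino_block but pink is not meant.

How it is judged:
By the outcome, as a careful person would: the job done as asked, in the order asked, and still so for the second after the job is handed in, while the arm keeps its last pose, push and grip.
It also fails if it takes over 61 s, if anything falls off the work surface, if the arm or the gripper's body presses on something with over 40 N, if the wrist force passes 120 N, or if a joint passes its speed limit or range.

## Robot

A 6-joint arm with a two-finger parallel gripper is mounted at the origin on a cart in front of the work surface, level with it; the furniture and walls round the work are solid. World frame = base frame: x ahead of the robot, y to its left, z up, the work surface at z = 0. Lengths are in m, angles in degrees, forces in N, time in s.
With the tool pointing down it reaches from about 0.35 to 0.975 m from the base axis. Payload 17.4 kg.
Tool frame: the origin (TCP) lies between the finger pads; the fingertips stand 25 mm ahead of it and the grasp point (between the pads) lies 6 mm ahead of it; x points along the fingers, z is the direction in which the jaws open and shut, and the axes are right-handed (so a half turn about x gives the same grasp; the last joint's range is limited). The gripper opens to 85 mm and grips with 20 to 120 N. Pads are 22 mm wide; open, the fingers measure 114 mm over their backs; the gripper's body (76 mm by 85 mm) begins 54 mm behind the grasp point. The pads swing forward as they close: fully open they stand 13 mm farther back than shut.
Start: joints at [71.688, 6.646, 82.598, -0, 90.757, -2.166], TCP at [0.188, 0.648, 0.256] pointing down, gripper open.
Joint ranges: [-162.19, 162.19], [-47.58, 125.68], [4.15, 143.07], [-65.23, 245.23], [0.69, 171.88], [-170.13, 170.13]. Speed limits (degrees/s): [108.29, 108.29, 127.2, 180, 180, 180].

## Interface

Orientations are given as [roll, pitch, yaw] about the fixed x, y, z axes, in that order (R = Rz(yaw) Ry(pitch) Rx(roll)).
In Python, from workcell import arm gives the robot as it stands.
- The arm moves only by the shell command python3 -m handwheel 'ROWS'. ROWS is JSON, a list of rows, each a list of 3 entries, a list of its own where there are three numbers: the turn, a rotation vector about the tool's x, y, z in rad, then the shift along the tool's x, y, z in m, then the opening in per cent of the stroke, from 0 (shut) to 100 (fully open). A call has 1 to 5 rows; each row is the pose to reach, as a shift and turn from the pose measured when the call began, along the tool's axes at that moment; what a row does not reach only later rows make up. A row lasts 1/8 s, in which the tool goes at most 62.5 mm and 10.7 degrees, less where a joint would pass 70% of its speed; a pose out of reach is approached as far as the arm can. A call with a gripper value outside its range is refused whole. The fingers move at their own pace and stop on an object; the grip force is fixed at half the most. Time passes only in rows, so rows that repeat a pose let the fingers close. It gives the time, the measured TCP pose, the force and the opening at its end, in the units of the state.
- arm.sense(): the state, without advancing time (a new reading comes with each control period).
- arm.capture(name): name is "scene" or "top"; returns the picture (400x640x3 uint8, blue, green, red); there is no depth.
- arm.camera_info(name): a dict with "mtx" (3x3 intrinsics, pixels), "dist" ([k1, k2, p1, p2, k3] as OpenCV has them; the pictures are not rectified), "R" (3x3) and "t" (3): a world point X has camera coordinates R X + t. Camera axes: x right, y down, z forward; pixel columns grow to the right and rows downward; lengths in m; the calibration is good to about 2 mm. A picture is of the moment at which its call begins. camera_info takes no time and is no camera call.
- arm.close_job(): hands the job in, once; it reports no verdict.
The state is a dict: "time_s": time; "joint_pos": joint angles; "joint_velocities": joint speeds; "joint_efforts": joint torques, N m; "ee_pos": TCP position; "ee_rot": TCP orientation; "wrist_force": force on the tool from outside, world axes, zero at the start; "torque": the same for the moment, N m; "finger_gap": opening from 0.0 (shut) to 1.0 (fully open).
Only numpy, scipy, OpenCV 4.12 (cv2) and the standard library are available. Lean on these libraries where they do the work, as an engineer would, in place of code of your own. Each camera call takes 0.05 s, during which the arm holds its last target.

## Working session

There is one attempt and no reset: what is moved stays moved. The work goes in short steps, Python scripts to look and compute and a shell command to move; the robot and the scene stay as the last step left them, time stands still between calls to the robot, and variables do not carry over. Pictures are saved under pics/ and viewed, and the job is handed in when it is done.

```bash
mkdir -p pics; python3 - <<'E'
from workcell import arm
import cv2
for n in ("scene","top"):
    cv2.imwrite(f"pics/{n}0.png",arm.capture(n)); i=arm.camera_info(n); print(n,i)
print(arm.sense())
E
ls
```

```text
scene {'mtx': array([[476.63806109,   0.        , 314.21399847],
       [  0.        , 476.63806109, 194.79307357],
       [  0.        ,   0.        ,   1.        ]]), 'dist': array([0.01434012, 0.        , 0.        , 0.        , 0.        ]), 'R': array([[ 0.78942327, -0.61384761, -0.00141865],
       [-0.44840064, -0.57507295, -0.68427185],
       [ 0.41922282,  0.54081624, -0.72922563]]), 't': array([-0.47800571,  0.31576518,  1.52334478])}
top {'mtx': array([[404.88217976,   0.        , 316.73756015],
       [  0.        , 404.88217976, 196.28312264],
       [  0.        ,   0.        ,   1.        ]]), 'dist': array([-0.0155219,  0.       ,  0.       ,  0.       ,  0.       ]), 'R': array([[ 0.01251681, -0.99991183,  0.00443337],
       [-0.99945679, -0.01264605, -0.03043358],
       [ 0.03048696, -0.00405003, -0.99952696]]), 't': array([-0.07767854,  0.50729851,  1.47754186])}
{'time_s': 0.1, 'joint_pos': array([ 7.16875816e+01,  6.67174277e+00,  8.26300780e+01,  1.69033857e-03,
        9.07566829e+01, -2.16572963e+00]), 'joint_velocities': array([-0.08117648, -0.13256721, -0.10393465,  0.00347862,  0.0763108 ,
       -0.0823628 ]), 'joint_efforts': array([ 1.68771563e-03, -7.33681226e+01, -6.33781457e+01, -1.27661147e-04,
        5.48544791e-03,  1.24403978e-04]), 'ee_pos': array([0.1876742 , 0.64824586, 0.25565162]), 'ee_rot': array([ 176.17941365,   89.94147194, -109.9672536 ]), 'wrist_force': array([-0.05331782,  0.05753537, -0.02128217]), 'torque': array([ 0.04474924,  0.02898245, -0.01015466]), 'finger_gap': 1.0029614463175562}
pics
```

View pics/scene0.png

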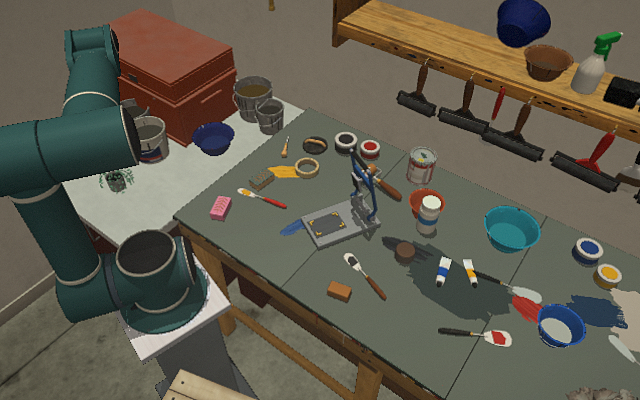

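View pics/top0.png

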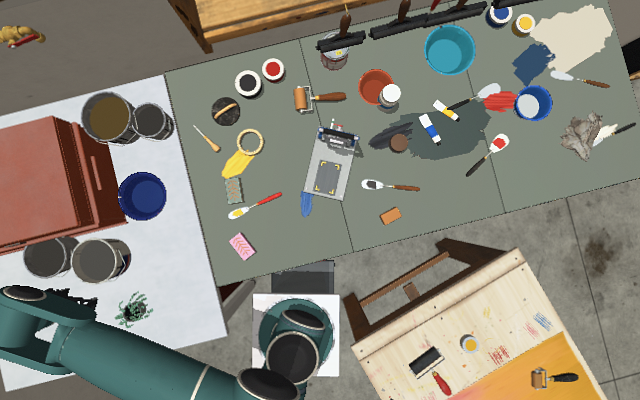

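```bash
python3 - <<'E'
import cv2
t=cv2.imread("pics/top0.png");s=cv2.imread("pics/scene0.png")
def c(im,x,y,w,h,k,n): cv2.imwrite("pics/"+n,cv2.resize(im[y:y+h,x:x+w],None,fx=k,fy=k,interpolation=cv2.INTER_CUBIC))
c(t,210,165,60,100,6,"c_t_block.png")
c(t,295,115,70,90,6,"c_t_press.png")
c(s,200,160,80,65,8,"c_s_block.png")
c(s,290,140,100,115,5,"c_s_press.png")
E
```

```text
(no output)
```

View pics/c_t_block.png

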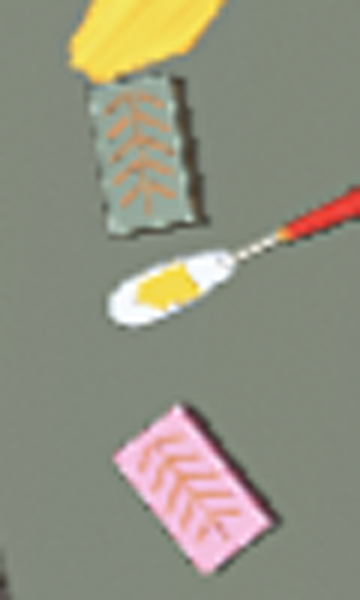

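View pics/c_t_press.png

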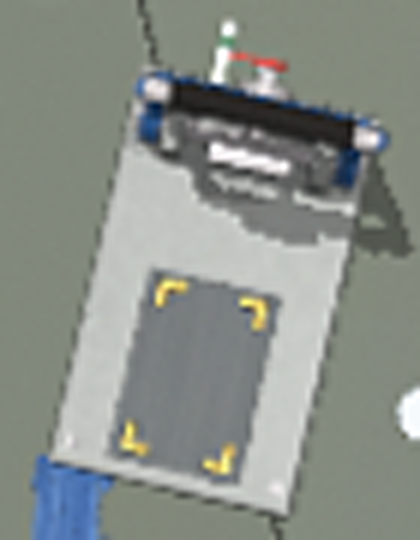

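View pics/c_s_block.png

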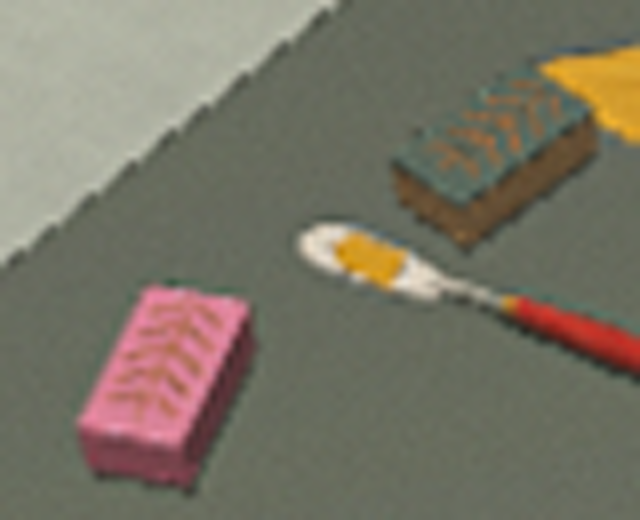

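View pics/c_s_press.png

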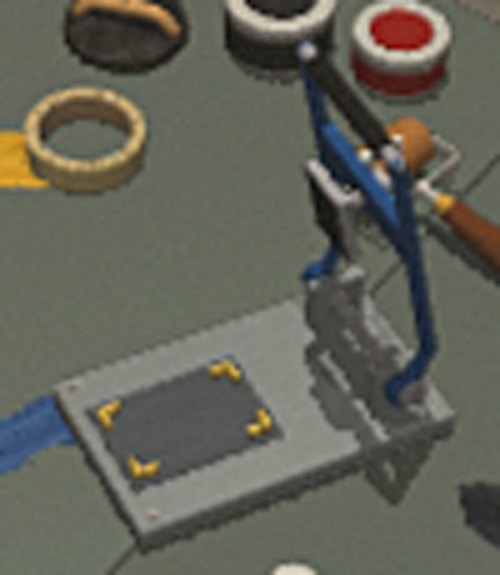

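Candidates shaped like the lino block are the grey-green-topped one at top (234,191) / scene (262,177), and the pink one at top (243,246) / scene (220,208). The grey-green one with wooden sides fits, so I take that. Its lino face is already up. The press seat is at top (327,178).

```bash
cat > h.py <<'E'
import numpy as np, cv2
from workcell import arm
from scipy.optimize import least_squares
from scipy.spatial.transform import Rotation as Rn
I={n:arm.camera_info(n) for n in("scene","top")}
def proj(n,P):
    i=I[n]; return cv2.projectPoints(np.asarray(P,float).reshape(-1,3),cv2.Rodrigues(i["R"])[0],i["t"],i["mtx"],i["dist"])[0][:,0]
def tri(ps,pt):
    M=[];U=[]
    for n,p in(("scene",ps),("top",pt)):
        i=I[n];M.append(np.c_[i["R"],i["t"]]);U.append(cv2.undistortPoints(np.array(p,float).reshape(-1,1,2),i["mtx"],i["dist"])[:,0].T)
    X=cv2.triangulatePoints(M[0],M[1],U[0],U[1]);return (X[:3]/X[3]).T
def fit(obj,obs,x0):
    # obj: name->3d ; obs: list (cam,name,uv); pose x,y,z,yaw
    def pts(p): return {k:Rn.from_euler('z',p[3]).apply(v)+p[:3] for k,v in obj.items()}
    def f(p):
        P=pts(p);return np.concatenate([proj(c,P[k])[0]-uv for c,k,uv in obs])
    r=least_squares(f,x0,loss='soft_l1');return r.x,np.round(r.fun.reshape(-1,2),1)
E
python3 - <<'E'
from h import *
T=lambda x,y,o,k:np.array([x/k+o[0],y/k+o[1]])
tb=[T(x,y,(210,165),6)for x,y in((90,90),(180,75),(198,222),(115,236))]
sb=[T(x,y,(200,160),8)for x,y in((525,70),(597,115),(465,200),(393,163))]
print(tri(sb,tb))
obj={'bl':(.045,.025,.03),'br':(.045,-.025,.03),'fr':(-.045,-.025,.03),'fl':(-.045,.025,.03)}
obs=[('top',k,u)for k,u in zip(obj,tb)]+[('scene',k,u)for k,u in zip(obj,sb)]
m=tri(sb,tb).mean(0)
print(fit(obj,obs,[*m[:2],0,0.1]))
o={'sbl':(.053,.033,.03),'sbr':(.053,-.033,.03),'sfr':(-.053,-.033,.03),'sfl':(-.053,.033,.03),'pfl':(-.07,.075,.022),'pfr':(-.07,-.075,.022),'pbr':(.18,-.075,.022)}
a=(295,115);b=(290,140)
ob=[('top','sbl',T(155,280,a,6)),('top','sbr',T(270,300,a,6)),('top','sfr',T(235,473,a,6)),('top','sfl',T(118,448,a,6)),('top','pfl',T(50,455,a,6)),('top','pfr',T(290,515,a,6)),
('scene','sbl',T(228,358,b,5)),('scene','sbr',T(272,428,b,5)),('scene','sfr',T(135,478,b,5)),('scene','sfl',T(95,408,b,5)),('scene','pfl',T(55,387,b,5)),('scene','pfr',T(142,537,b,5)),('scene','pbr',T(455,415,b,5))]
d={(c,k):u for c,k,u in ob}
for k in o:
    if ('top',k) in d: print(k,tri(d['scene',k],d['top',k]))
print(fit(o,ob,[.5,-.1,0,-.2]))
E
```

```text
[[0.56415415 0.26241409 0.02176641]
 [0.57207968 0.20771169 0.02813506]
 [0.48472788 0.19297347 0.03581919]
 [0.47598257 0.2447518  0.02507199]]
(array([ 0.52413409,  0.22708741, -0.00314922,  0.17208778]), array([[ 0.8, -0.5],
       [-0.6, -0.1],
       [ 0.2, -0.1],
       [ 0.4, -0.3],
       [-0.1, -0.5],
       [-0.2, -0.2],
       [-0.6,  1.5],
       [-0.5, -0.2]]))
sbl [[ 0.63486537 -0.08546705  0.02822572]]
sbr [[ 0.62194388 -0.15392678  0.02447164]]
sfr [[ 0.51599921 -0.13328039  0.0296109 ]]
sfl [[ 0.53194805 -0.06369321  0.02728977]]
pfl [[ 0.52751258 -0.02219879  0.01509999]]
pfr [[ 0.49261421 -0.16839308  0.01799818]]
(array([ 0.57677017, -0.10941179, -0.00386172, -0.21370304]), array([[ 1.1, -0.5],
       [-0.4,  0.2],
       [-1.1, -0.2],
       [ 0.7, -0.1],
       [-0.3,  0.8],
       [-0.1,  0. ],
       [ 0.2,  0.8],
       [-0. , -0.5],
       [ 0.4, -0.2],
       [ 0.2,  0.6],
       [-1. , -0.3],
       [-0.1, -0.1],
       [ 0.3, -0.2]]))
```

```bash
cat >> h.py <<'E'
def plan(x,y,z,jaw_deg,pitch=0,s=None):
    """tool down, jaw axis (tool z) along jaw_deg mod 180; print shift/turn in tool axes"""
    s=s or arm.sense();R0=Rn.from_euler('xyz',s['ee_rot'],degrees=True)
    best=None
    for j in(jaw_deg,jaw_deg+180):
        a=np.radians(j);zx=np.array([np.cos(a),np.sin(a),0]);xx=np.array([0,0,-1.]);yy=np.cross(zx,xx)
        R=Rn.from_matrix(np.c_[xx,yy,zx]);t=(R0.inv()*R).as_rotvec()
        if best is None or np.linalg.norm(t)<np.linalg.norm(best):best=t
    d=R0.inv().apply(np.array([x,y,z])-s['ee_pos'])
    print("turn",np.round(best,4),"shift",np.round(d,4),"| rows>=",np.linalg.norm(d)/.0625,np.degrees(np.linalg.norm(best))/10.7)
def st():
    s=arm.sense();print("t",round(s['time_s'],2),"pos",np.round(s['ee_pos'],4),"rot",np.round(s['ee_rot'],2),"F",np.round(s['wrist_force'],1),"gap",round(s['finger_gap'],3),"q",np.round(s['joint_pos'],1))
E
python3 - <<'E'
from h import *
plan(.524,.227,.15,99.9)
R=Rn.from_euler('xyz',arm.sense()['ee_rot'],degrees=True).as_matrix();print(R.round(2))
E
```

```text
turn [-4.546e-01 -1.000e-03 -3.000e-04] shift [ 0.1059 -0.4402 -0.311 ] | rows>= 8.788725628604288 2.434274007347783
[[-0.   -0.96  0.28]
 [-0.    0.28  0.96]
 [-1.    0.   -0.  ]]
```

```bash
python3 -m handwheel '[[[-0.1,0,0],[0.01,-0.05,-0.035],100],[[-0.2,0,0],[0.02,-0.1,-0.07],100],[[-0.3,0,0],[0.04,-0.15,-0.105],100],[[-0.4,0,0],[0.06,-0.2,-0.14],100],[[-0.4546,-0.001,0],[0.08,-0.25,-0.176],100]]'; python3 -c "
from h import *
plan(.524,.227,.15,99.9);st()"
```

```text
time_s: 0.72
ee_pos: [0.3762, 0.4121, 0.1768]
ee_rot: [102.5, 90.0, -157.4]
wrist_force: [1.9, 0.5, -0.1]
finger_gap: 0.998
turn [ 0.0027 -0.0001 -0.0004] shift [ 0.0267 -0.1132 -0.2081] | rows>= 3.81386715770751 0.014797816869519295
t 0.72 pos [0.3762 0.4121 0.1768] rot [ 102.51   89.98 -157.44] F [ 1.9  0.5 -0.1] gap 0.998 q [ 45.   -6.1 102.8   0.   83.3 -55.1]
```

```bash
python3 -m handwheel '[[[0.0027,0,0],[0.0067,-0.028,-0.052],100],[[0.0027,0,0],[0.0134,-0.0566,-0.104],100],[[0.0027,0,0],[0.02,-0.085,-0.156],100],[[0.0027,0,0],[0.0267,-0.1132,-0.2081],100],[[0.0027,0,0],[0.0267,-0.1132,-0.2081],100]]'; python3 - <<'E'
from h import *
plan(.524,.227,.028,99.9);st()
for n,(x,y,w,h) in(("scene",(220,100,90,110)),("top",(190,140,110,110))):
    im=arm.capture(n)[y:y+h,x:x+w];cv2.imwrite(f"pics/{n}1.png",cv2.resize(im,None,fx=5,fy=5,interpolation=cv2.INTER_CUBIC))
E
```

```text
time_s: 1.35
ee_pos: [0.5255, 0.224, 0.149]
ee_rot: [115.0, 89.9, -145.3]
wrist_force: [-0.2, -0.3, -0.5]
finger_gap: 0.998
turn [-0.0041 -0.0008 -0.0017] shift [0.121  0.0007 0.0033] | rows>= 1.9370272130982715 0.02414164327714706
t 1.35 pos [0.5255 0.224  0.149 ] rot [ 115.     89.89 -145.34] F [-0.2 -0.3 -0.5] gap 0.998 q [ 20.5  -3.4 102.9  -0.   80.6 -79.1]
```

View pics/scene1.png

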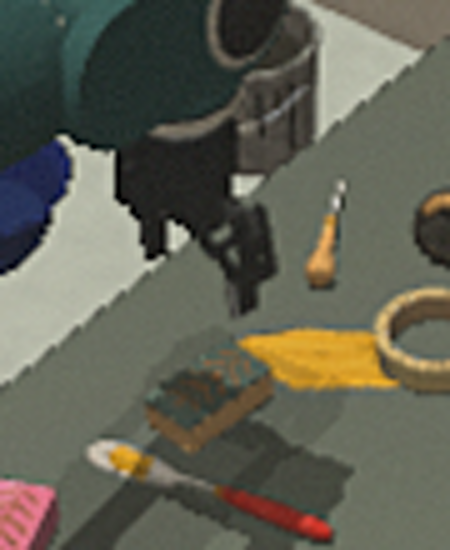

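View pics/top1.png

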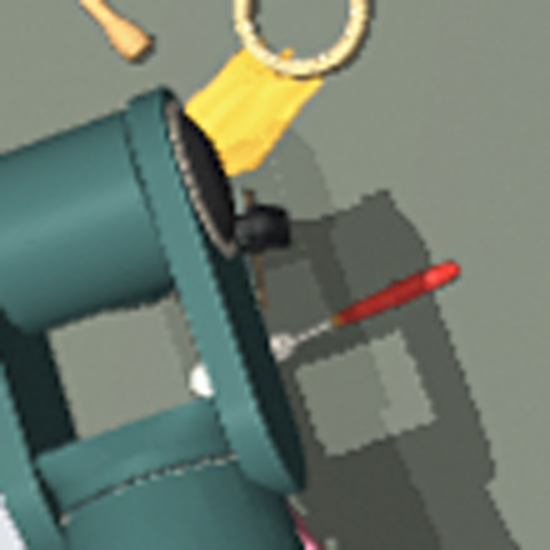

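The lino block is under the gripper, at scene1 crop (210,390), with one finger on each side of it. I descend.

```bash
python3 -m handwheel '[[[-0.004,-0.001,-0.002],[0.05,0.0007,0.0033],100],[[-0.004,-0.001,-0.002],[0.085,0.0007,0.0033],100],[[-0.004,-0.001,-0.002],[0.11,0.0007,0.0033],100],[[-0.004,-0.001,-0.002],[0.119,0.0007,0.0033],100],[[-0.004,-0.001,-0.002],[0.119,0.0007,0.0033],100]]' && python3 -m handwheel '[[[0,0,0],[0,0,0],40],[[0,0,0],[0,0,0],40],[[0,0,0],[0,0,0],30],[[0,0,0],[0,0,0],30],[[0,0,0],[0,0,0],30]]'; python3 - <<'E'
from h import *
st()
for n,(x,y,w,h) in(("scene",(220,100,90,110)),):
    im=arm.capture(n)[y:y+h,x:x+w];cv2.imwrite(f"pics/{n}2.png",cv2.resize(im,None,fx=5,fy=5,interpolation=cv2.INTER_CUBIC))
E
```

```text
time_s: 2.08
ee_pos: [0.5223, 0.2304, 0.0309]
ee_rot: [-31.1, 89.9, 69.0]
wrist_force: [0.2, 0.3, 1.0]
finger_gap: 1.0
time_s: 2.7
ee_pos: [0.5229, 0.2307, 0.0322]
ee_rot: [-54.5, 89.8, 45.6]
wrist_force: [-1.1, 0.2, 6.0]
finger_gap: 0.569
t 2.7 pos [0.5229 0.2307 0.0322] rot [-54.53  89.84  45.57] F [-1.1  0.2  6. ] gap 0.569 q [ 2.120e+01  2.600e+00  1.085e+02  1.000e-01  6.870e+01 -7.890e+01]
```

View pics/scene2.png

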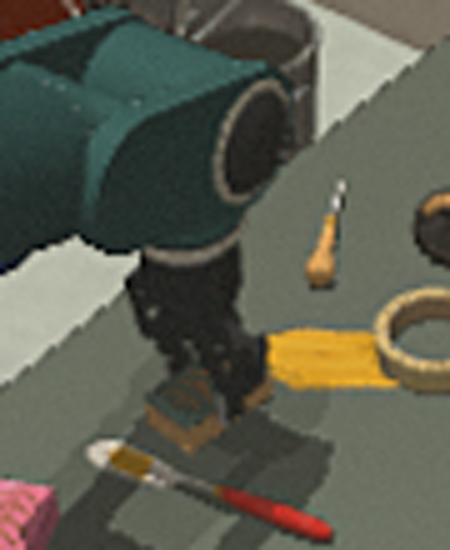

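```bash
python3 -m handwheel '[[[0,0,0],[-0.02,0,0],30],[[0,0,0],[-0.05,0,0],30],[[0,0,0],[-0.1,0,0],30],[[0,0,0],[-0.14,0,0],30],[[0,0,0],[-0.14,0,0],30]]'; python3 - <<'E'
from h import *
st()
for n,(x,y,w,h) in(("scene",(220,60,90,110)),):
    im=arm.capture(n)[y:y+h,x:x+w];cv2.imwrite(f"pics/{n}3.png",cv2.resize(im,None,fx=5,fy=5,interpolation=cv2.INTER_CUBIC))
R=Rn.from_euler('xyz',arm.sense()['ee_rot'],degrees=True).as_matrix();print(R.round(3))
plan(.577,-.109,.15,90-12.24)
E
```

```text
time_s: 3.38
ee_pos: [0.5237, 0.2308, 0.1773]
ee_rot: [-72.2, 89.5, 27.9]
wrist_force: [0.3, -0.4, -1.5]
finger_gap: 0.57
t 3.38 pos [0.5237 0.2308 0.1773] rot [-72.23  89.47  27.87] F [ 0.3 -0.4 -1.5] gap 0.57 q [ 2.120e+01 -4.600e+00  1.014e+02  1.000e-01  8.270e+01 -7.890e+01]
[[ 0.005 -0.984 -0.175]
 [ 0.003 -0.175  0.985]
 [-1.    -0.006  0.002]]
turn [0.3899 0.0034 0.0052] shift [ 0.0238  0.0066 -0.3438] | rows>= 5.514546160952873 2.08795593965615
```

View pics/scene3.png

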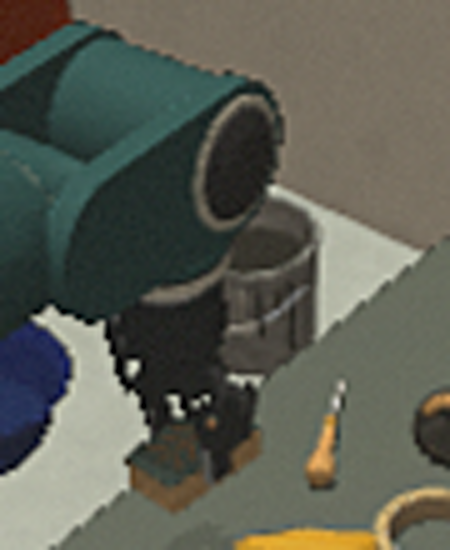

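```bash
python3 -m handwheel '[[[0.1,0,0],[0.005,0.01,-0.05],30],[[0.2,0.001,0.001],[0.01,0.018,-0.1],30],[[0.3,0.003,0.004],[0.015,0.022,-0.15],30],[[0.39,0.0034,0.0052],[0.02,0.022,-0.20],30],[[0.39,0.0034,0.0052],[0.02,0.022,-0.22],30]]'; python3 - <<'E'
from h import *
st()
for n in("scene","top"):
    x,y,w,h=(220,80,200,180)if n=="scene" else (210,90,180,150)
    im=arm.capture(n)[y:y+h,x:x+w];cv2.imwrite(f"pics/{n}4.png",cv2.resize(im,None,fx=3.3,fy=3.3,interpolation=cv2.INTER_CUBIC))
plan(.577,-.109,.15,90-12.24)
E
```

```text
time_s: 4.05
ee_pos: [0.5395, 0.008, 0.1527]
ee_rot: [106.7, 89.9, -175.7]
wrist_force: [0.6, -0.3, -1.5]
finger_gap: 0.569
t 4.05 pos [0.5395 0.008  0.1527] rot [ 106.72   89.87 -175.69] F [ 0.6 -0.3 -1.5] gap 0.569 q [ -1.9  -7.6 106.5  -0.   81.3 -79.4]
turn [-0.0013 -0.0004 -0.0014] shift [ 0.0032 -0.0614 -0.1071] | rows>= 1.9755765930705687 0.010594511227332258
```

View pics/scene4.png

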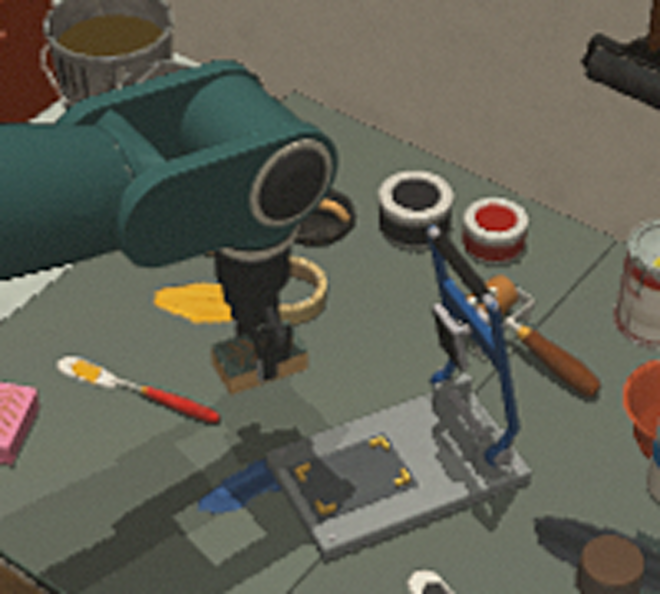

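View pics/top4.png

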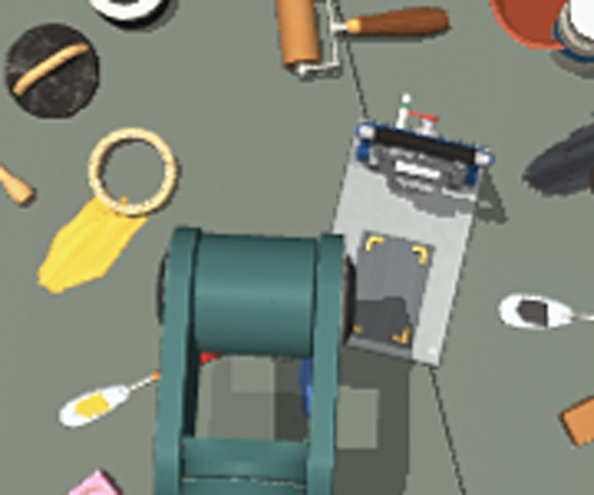

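The block hangs level in the grip, at scene crop (260,360). The wrist clears the lever at (470,270). I go above the seat.

```bash
python3 -m handwheel '[[[0,0,0],[0.003,-0.025,-0.04],30],[[0,0,0],[0.003,-0.05,-0.08],30],[[-0.001,0,-0.001],[0.003,-0.0614,-0.1071],30],[[-0.001,0,-0.001],[0.025,-0.0614,-0.1071],30],[[-0.001,0,-0.001],[0.045,-0.0614,-0.1071],30]]'; python3 - <<'E'
from h import *
st()
im=arm.capture("scene")
x,y,w,h=(290,110,100,120)
cv2.imwrite("pics/scene5.png",cv2.resize(im[y:y+h,x:x+w],None,fx=5,fy=5,interpolation=cv2.INTER_CUBIC))
x,y,w,h=(270,90,120,120)
cv2.imwrite("pics/top5.png",cv2.resize(arm.capture("top")[y:y+h,x:x+w],None,fx=5,fy=5,interpolation=cv2.INTER_CUBIC))
E
```

```text
time_s: 4.78
ee_pos: [0.5765, -0.1077, 0.1063]
ee_rot: [90.8, 89.9, 168.6]
wrist_force: [-0.1, 0.1, -1.8]
finger_gap: 0.569
t 4.78 pos [ 0.5765 -0.1077  0.1063] rot [ 90.82  89.9  168.62] F [-0.1  0.1 -1.8] gap 0.569 q [-13.1   0.4 103.3  -0.   76.4 -90.9]
```

View pics/scene5.png

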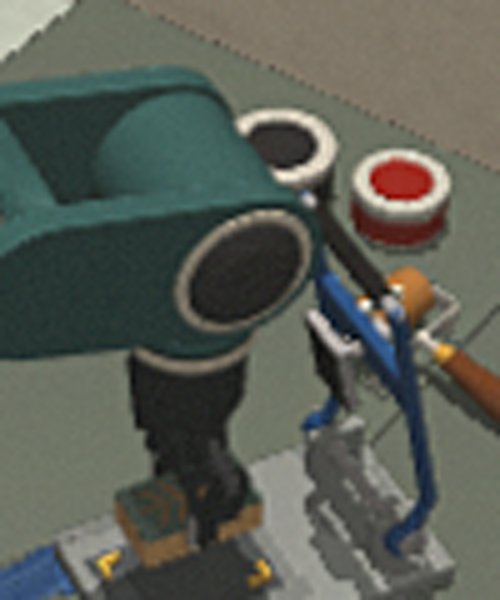

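View pics/top5.png

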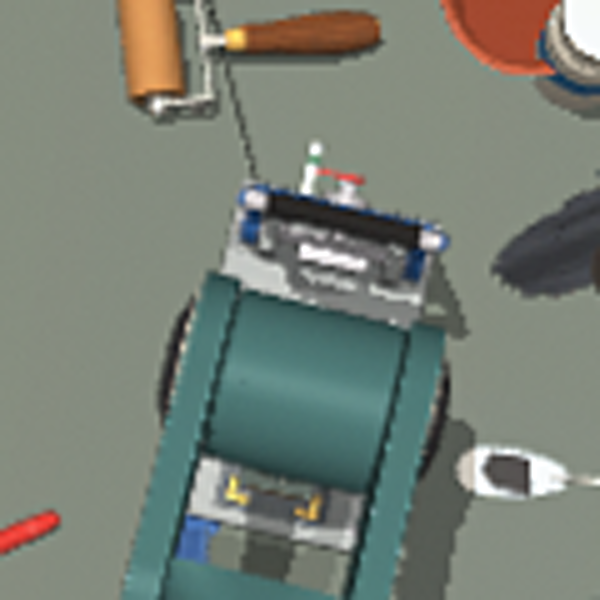

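```bash
python3 - <<'E'
from h import *
p=np.array([.5765,-.1077,.1063-.0322]);R=Rn.from_euler('z',-12.0,degrees=True)
for n,v in {'fl_t':(-.045,.025,.03),'fr_t':(-.045,-.025,.03),'fr_b':(-.045,-.025,0),'br_b':(.045,-.025,0),'br_t':(.045,-.025,.03)}.items():
    print(n,(proj("scene",R.apply(v)+p)[0]-(290,110))*5)
print("1cm along x",(proj("scene",R.apply((.01,0,0))+p)-proj("scene",p))*5,"y",(proj("scene",R.apply((0,.01,0))+p)-proj("scene",p))*5)
im=cv2.imread("pics/scene5.png");
cv2.imwrite("pics/scene5b.png",cv2.resize(im[450:600,80:300],None,fx=3.5,fy=3.5,interpolation=cv2.INTER_CUBIC))
E
```

```text
fl_t [108.90051837 490.99845797]
fr_t [141.11889423 541.06332286]
fr_b [140.91164336 569.6153359 ]
br_b [257.51337719 525.79761087]
br_t [259.28205927 497.12739975]
1cm along x [[12.84028087 -4.76961648]] y [[-6.49938546 -9.78804893]]
```

View pics/scene5b.png

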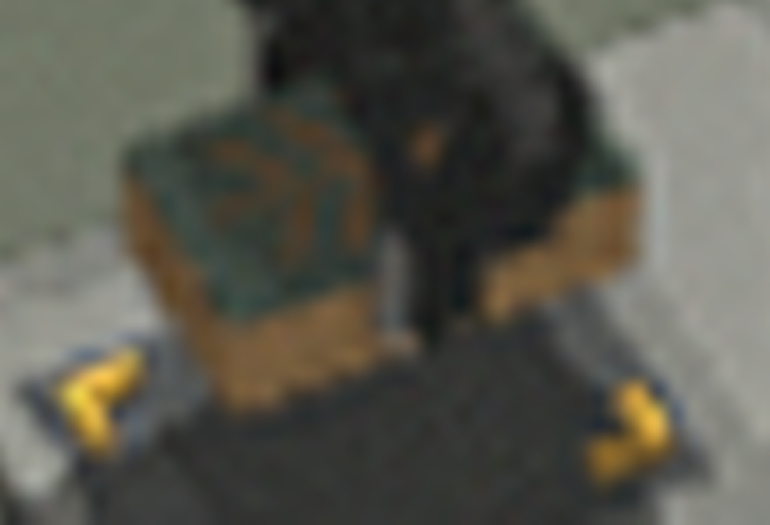

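```bash
python3 - <<'E'
from h import *
plan(.5754,-.1062,.0675,90-12.24)
T=lambda x,y,o,k:np.array([x/k+o[0],y/k+o[1]])
o={'sbl':(.053,.033,.03),'sbr':(.053,-.033,.03),'sfr':(-.053,-.033,.03),'sfl':(-.053,.033,.03),'pfl':(-.07,.075,.022),'pfr':(-.07,-.075,.022),'pbr':(.18,-.075,.022)}
a=(295,115);b=(290,140)
ob=[('top','sbl',T(155,280,a,6)),('top','sbr',T(270,300,a,6)),('top','sfr',T(235,473,a,6)),('top','sfl',T(118,448,a,6)),('top','pfl',T(50,455,a,6)),('top','pfr',T(290,515,a,6)),
('scene','sbl',T(228,358,b,5)),('scene','sbr',T(272,428,b,5)),('scene','sfr',T(135,478,b,5)),('scene','sfl',T(95,408,b,5)),('scene','pfl',T(55,387,b,5)),('scene','pfr',T(142,537,b,5)),('scene','pbr',T(455,415,b,5))]
for c in("scene","top"):
    q=[e for e in ob if e[0]==c]
    def f(p):
        Rz=Rn.from_euler('z',p[2]);return np.concatenate([proj(c,Rz.apply(o[k])+[p[0],p[1],0])[0]-uv for _,k,uv in q])
    r=least_squares(f,[.577,-.109,-.2]);print(c,r.x.round(4),np.degrees(r.x[2]).round(2),r.fun.reshape(-1,2).round(1).tolist())
E
```

```text
turn [ 0.0012 -0.0001 -0.0051] shift [0.0372 0.0002 0.0012] | rows>= 0.5961728715697229 0.02796756522021015
scene [ 0.5748 -0.1117 -0.2167] -12.42 [[0.2, 0.8], [0.0, -0.5], [0.3, -0.2], [0.2, 0.5], [-1.0, -0.4], [-0.3, -0.1], [0.5, -0.1]]
top [ 0.5767 -0.1092 -0.2077] -11.9 [[0.9, -0.6], [-0.5, 0.1], [-1.0, -0.2], [0.7, -0.1], [-0.3, 0.9], [0.0, -0.1]]
```

```bash
python3 -m handwheel '[[[0,0,-0.004],[0.02,0.001,0],30],[[0,0,-0.004],[0.034,0.0023,0],30],[[0,0,-0.004],[0.0385,0.0023,0],30],[[0,0,-0.004],[0.0385,0.0023,0],30]]'; python3 - <<'E'
from h import *
st()
im=arm.capture("scene")
x,y,w,h=(295,195,65,55)
cv2.imwrite("pics/scene6.png",cv2.resize(im[y:y+h,x:x+w],None,fx=12,fy=10.9,interpolation=cv2.INTER_CUBIC) if 0 else cv2.resize(im[y:y+h,x:x+w],None,fx=10,fy=10,interpolation=cv2.INTER_CUBIC))
s=arm.sense();p=s['ee_pos']-[0,0,.0322];R=Rn.from_euler('z',-12.2,degrees=True)
for n,v in {'fl_t':(-.045,.025,.03),'fr_t':(-.045,-.025,.03),'fr_b':(-.045,-.025,0),'br_b':(.045,-.025,0),'br_t':(.045,-.025,.03),'sfr':(-.053,-.033,.03)}.items():
    print(n,(proj("scene",R.apply(v)+p)[0]-(x,y))*10)
E
```

```text
time_s: 5.38
ee_pos: [0.5732, -0.1067, 0.0665]
ee_rot: [95.4, 89.9, 173.2]
wrist_force: [-0.3, 0.7, -1.6]
finger_gap: 0.568
t 5.38 pos [ 0.5732 -0.1067  0.0665] rot [ 95.41  89.94 173.25] F [-0.3  0.7 -1.6] gap 0.568 q [-13.1   2.  105.6  -0.   72.4 -90.9]
fl_t [159.86272487 209.3221921 ]
fr_t [222.58374154 309.36973101]
fr_b [222.30408763 364.48823447]
br_b [452.1936205 277.7262231]
br_t [455.5009321 222.3498531]
sfr [211.71961309 333.65278714]
```

View pics/scene6.png

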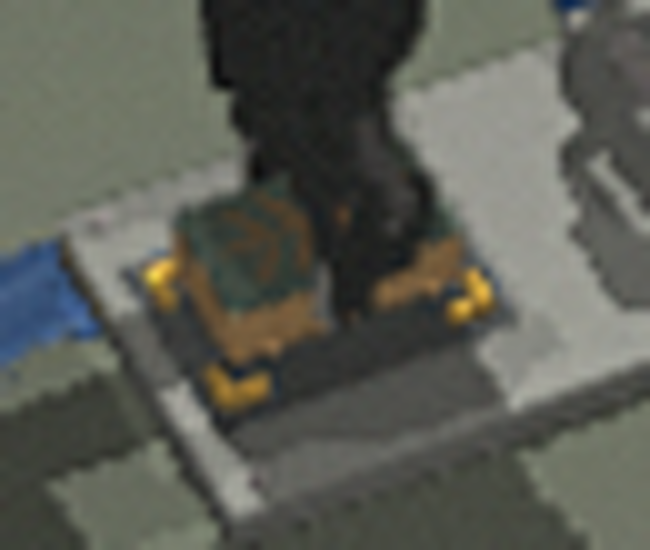

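```bash
python3 - <<'E'
import cv2
im=cv2.imread("pics/scene6.png")[180:430,110:520]
cv2.imwrite("pics/scene6b.png",cv2.resize(im,None,fx=1.95,fy=1.95,interpolation=cv2.INTER_CUBIC))
E
```

```text
(no output)
```

View pics/scene6b.png

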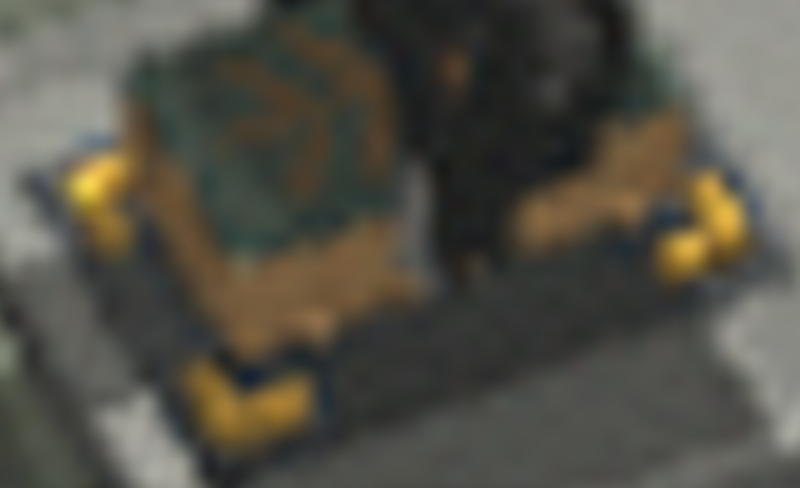

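```bash
python3 - <<'E'
from h import *
plan(.5729,-.1092,.0665,90-12.3)
E
```

```text
turn [ 0.0024 -0.0001 -0.0004] shift [ 0.0004 -0.     -0.0024] | rows>= 0.03916658780498886 0.013029532482458129
```

```bash
python3 -m handwheel '[[[0.002,0,0],[0,0,-0.0025],30],[[0.002,0,0],[0,0,-0.0025],30]]'; python3 - <<'E'
from h import *
st()
im=arm.capture("scene")
x,y,w,h=(303,210,50,30)
big=cv2.resize(im[y:y+h,x:x+w],None,fx=16,fy=16,interpolation=cv2.INTER_CUBIC)
s=arm.sense();R=Rn.from_euler('z',-12.3,degrees=True)
def dr(P,c,cl=True):
    q=((proj("scene",P)-(x-.5,y-.5))*16).round().astype(int);cv2.polylines(big,[q.reshape(-1,1,2)],cl,c,1)
# stops with scene-frame seat estimate
S=np.array([.5748,-.1117,0])
dr([R.apply(v)+S for v in((.053,.033,.03),(.053,-.033,.03),(-.053,-.033,.03),(-.053,.033,.03))],(0,255,255))
B=s['ee_pos']+R.apply([.0025,-.0019,-.0322])
for z in(0,.03): dr([R.apply(v)+B for v in((.045,.025,z),(.045,-.025,z),(-.045,-.025,z),(-.045,.025,z))],(255,255,255))
cv2.imwrite("pics/scene7.png",big)
E
```

```text
time_s: 5.68
ee_pos: [0.5731, -0.1096, 0.0675]
ee_rot: [-116.5, 90.0, -38.8]
wrist_force: [-0.5, 0.4, -1.6]
finger_gap: 0.57
t 5.67 pos [ 0.5731 -0.1096  0.0675] rot [-116.51   89.98  -38.81] F [-0.5  0.4 -1.6] gap 0.57 q [-13.3   2.  105.6  -0.   72.4 -91. ]
```

View pics/scene7.png

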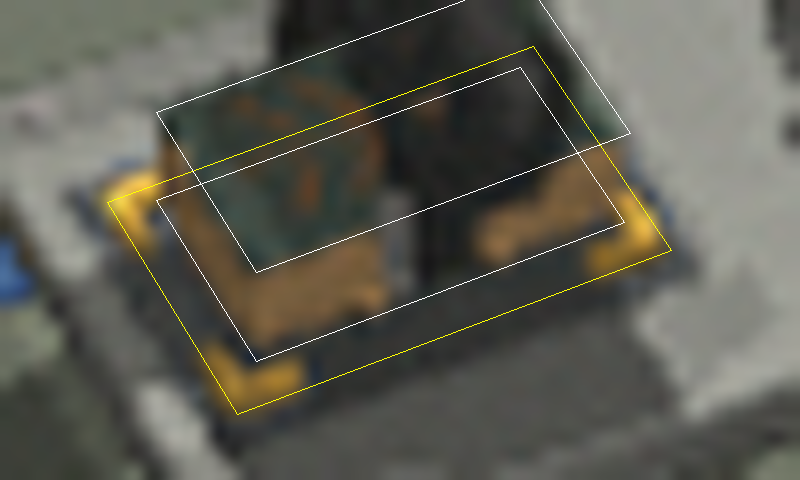

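The overlay shows the block rectangle inside the stops: stop vertices at (110,203), (237,412) and (668,250), block corner at (256,350). I lower gently.

```bash
python3 -m handwheel '[[[0,0,0],[0.002,0,0],30],[[0,0,0],[0.004,0,0],30],[[0,0,0],[0.006,0,0],30],[[0,0,0],[0.007,0,0],30]]'; python3 -c "
from h import *
st()"
```

```text
time_s: 6.22
ee_pos: [0.573, -0.1095, 0.06]
ee_rot: [128.3, 90.0, -154.0]
wrist_force: [0.4, 0.6, -1.2]
finger_gap: 0.576
t 6.22 pos [ 0.573  -0.1095  0.06  ] rot [ 128.31   89.99 -153.98] F [ 0.4  0.6 -1.2] gap 0.576 q [-13.3   2.4 105.9  -0.   71.7 -91. ]
```

```bash
python3 -m handwheel '[[[0,0,0],[0.002,0,0],30],[[0,0,0],[0.004,0,0],30],[[0,0,0],[0.0055,0,0],30],[[0,0,0],[0.0055,0,0],30]]'; python3 -c "
from h import *
st()"
```

```text
time_s: 6.72
ee_pos: [0.5729, -0.1094, 0.0545]
ee_rot: [109.3, 90.0, -173.0]
wrist_force: [-0.3, -0.6, -1.6]
finger_gap: 0.572
t 6.72 pos [ 0.5729 -0.1094  0.0545] rot [ 109.27   89.99 -173.02] F [-0.3 -0.6 -1.6] gap 0.572 q [-13.3   2.8 106.1  -0.   71.1 -91. ]
```

```bash
python3 -m handwheel '[[[0,0,0],[0.001,0,0],30],[[0,0,0],[0.0015,0,0],30]]'; python3 -c "
from h import *
st()"
```

```text
time_s: 6.98
ee_pos: [0.5731, -0.1095, 0.0541]
ee_rot: [-121.4, 90.0, -43.7]
wrist_force: [-9.1, 1.3, 16.5]
finger_gap: 0.575
t 6.97 pos [ 0.5731 -0.1095  0.0541] rot [-121.36   89.99  -43.66] F [-9.1  1.3 16.5] gap 0.575 q [-13.3   2.8 106.1  -0.   71.1 -91. ]
```

```bash
python3 -m handwheel '[[[0,0,0],[-0.0005,0,0],75],[[0,0,0],[-0.0005,0,0],90],[[0,0,0],[-0.0005,0,0],90]]' && python3 -m handwheel '[[[0,0,0],[-0.02,0,0],90],[[0,0,0],[-0.05,0,0],90],[[0,0,0],[-0.1,0,0],90],[[0,0,0],[-0.1,0,0],90]]'; python3 - <<'E'
from h import *
st()
im=arm.capture("scene")
x,y,w,h=(295,190,75,60)
cv2.imwrite("pics/scene8.png",cv2.resize(im[y:y+h,x:x+w],None,fx=10,fy=10,interpolation=cv2.INTER_CUBIC))
E
```

```text
time_s: 7.35
ee_pos: [0.5731, -0.1095, 0.0546]
ee_rot: [-113.1, 90.0, -35.4]
wrist_force: [0.7, -0.9, 0.4]
finger_gap: 0.902
time_s: 7.85
ee_pos: [0.5747, -0.1099, 0.1603]
ee_rot: [-92.0, 89.6, -14.3]
wrist_force: [0.3, 0.2, -0.0]
finger_gap: 0.9
t 7.85 pos [ 0.5747 -0.1099  0.1603] rot [-91.96  89.57 -14.25] F [ 0.3  0.2 -0. ] gap 0.9 q [-13.3  -2.4 100.8  -0.   81.1 -91. ]
```

View pics/scene8.png

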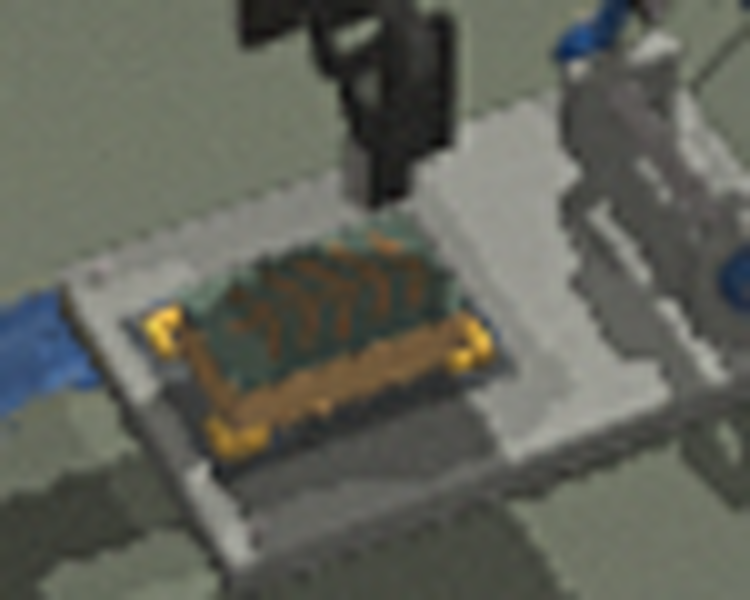

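The block is seated inside all four stops: crop stops at (163,333), (238,437) and (475,340), with the lino face level. Next is the handle; I measure it from the pictures taken before.

```bash
python3 - <<'E'
from h import *
T=lambda x,y,o,k:np.array([(x+.5)/k+o[0]-.5,(y+.5)/k+o[1]-.5])
s=[T(305,48,(290,140),5),T(395,157,(290,140),5)];t=[T(155,85,(295,115),6),T(368,135,(295,115),6)]
X=tri(s,t);print(X,X.mean(0),np.linalg.norm(X[0]-X[1]),np.degrees(np.arctan2(*(X[0]-X[1])[[0,1]])))
S=np.array([.5748+.001,-.1095]);
for yaw in(-12.2,):
  e=np.array([np.cos(np.radians(yaw)),np.sin(np.radians(yaw))])
  for q in np.arange(0,1.36,.15):
    a=1.35-q;f=.23*np.cos(a)-.025*np.sin(a);z=.052+.23*np.sin(a)+.025*np.cos(a);print(round(q,2),(.14-f).round(4),z.round(4),(S+e*(.14-f)).round(4))
# refit with -0.5 corrections
E
```

```text
[[ 0.70032149 -0.07728577  0.28688203]
 [ 0.67920866 -0.1855784   0.28198086]] [ 0.68976508 -0.13143209  0.28443144] 0.11044032814839885 11.032047702503295
0.0 0.114 0.2819 [ 0.6872 -0.1336]
0.15 0.08 0.2754 [ 0.654  -0.1264]
0.3 0.0472 0.2639 [ 0.622  -0.1195]
0.45 0.0166 0.2477 [ 0.592 -0.113]
0.6 -0.0112 0.2271 [ 0.5648 -0.1071]
0.75 -0.0357 0.2025 [ 0.5409 -0.102 ]
0.9 -0.0562 0.1746 [ 0.5208 -0.0976]
1.05 -0.0723 0.1439 [ 0.5051 -0.0942]
1.2 -0.0837 0.1111 [ 0.494  -0.0918]
1.35 -0.09 0.077 [ 0.4878 -0.0905]
```

```bash
python3 -m handwheel '[[[0.1,0,0],[-0.05,0.02,0],90],[[0.25,0,0],[-0.1,0.04,0],90],[[0.4,0,0],[-0.15,0.05,0],80],[[0.6,0,0],[-0.2,0.05,0],60],[[0.78,0,0],[-0.2,0.05,0],60]]';  python3 -c "
from h import *
st();plan(.60,-.115,.36,-12.2)"
```

```text
time_s: 8.52
ee_pos: [0.5244, -0.0988, 0.3617]
ee_rot: [-46.9, 89.4, -14.0]
wrist_force: [0.8, -0.1, -0.2]
finger_gap: 0.599
t 8.53 pos [ 0.5244 -0.0988  0.3617] rot [-46.92  89.44 -13.97] F [ 0.8 -0.1 -0.2] gap 0.599 q [-13.4 -11.8  90.8  -0.  100.5 -46.4]
turn [0.788  0.0092 0.0041] shift [ 0.0024 -0.0547  0.0547] | rows>= 1.2378889996959621 4.2200900872897575
```

```bash
python3 -m handwheel '[[[0.15,0,0],[0.0,-0.02,0.02],60],[[0.3,0,0],[0.0,-0.03,0.03],60],[[0.45,0,0],[0.0,-0.04,0.04],60],[[0.62,0,0],[0.0,-0.05,0.05],60],[[0.788,0.009,0.004],[0.0,-0.0547,0.0547],60]]';  python3 - <<'E'
from h import *
st();plan(.686,-.131,.37,-12.2)
R=Rn.from_euler('xyz',arm.sense()['ee_rot'],degrees=True).as_matrix();print(R.round(3))
E
```

```text
time_s: 9.15
ee_pos: [0.6003, -0.115, 0.3616]
ee_rot: [-179.0, 89.9, 168.4]
wrist_force: [0.7, -0.3, 0.3]
finger_gap: 0.603
t 9.15 pos [ 0.6003 -0.115   0.3616] rot [-179.04   89.92  168.44] F [ 0.7 -0.3  0.3] gap 0.603 q [-13.2  -1.7  81.6  -0.  100.2  -0.7]
turn [-0.0055 -0.0015  0.    ] shift [-0.0085  0.003   0.0871] | rows>= 1.4007731391832983 0.03063404973556971
[[-0.001  0.217  0.976]
 [ 0.     0.976 -0.217]
 [-1.    -0.    -0.001]]
```

```bash
python3 -m handwheel '[[[0,0.08,0],[-0.01,0.001,0.03],60],[[0,0.16,0],[-0.01,0.002,0.06],60],[[0,0.24,0],[-0.01,0.003,0.087],60],[[0,0.26,0],[-0.01,0.003,0.087],60]]';  python3 - <<'E'
from h import *
st()
for n,(x,y,w,h) in(("scene",(310,40,110,150)),("top",(270,70,120,120))):
    im=arm.capture(n)[y:y+h,x:x+w];cv2.imwrite(f"pics/{n}9.png",cv2.resize(im,None,fx=4,fy=4,interpolation=cv2.INTER_CUBIC))
E
```

```text
time_s: 9.65
ee_pos: [0.6875, -0.1313, 0.3682]
ee_rot: [180.0, 74.7, 167.5]
wrist_force: [-0.6, -0.5, -0.3]
finger_gap: 0.597
t 9.65 pos [ 0.6875 -0.1313  0.3682] rot [180.    74.68 167.48] F [-0.6 -0.5 -0.3] gap 0.597 q [-1.290e+01  1.850e+01  5.950e+01 -1.000e-01  1.174e+02 -4.000e-01]
```

View pics/scene9.png

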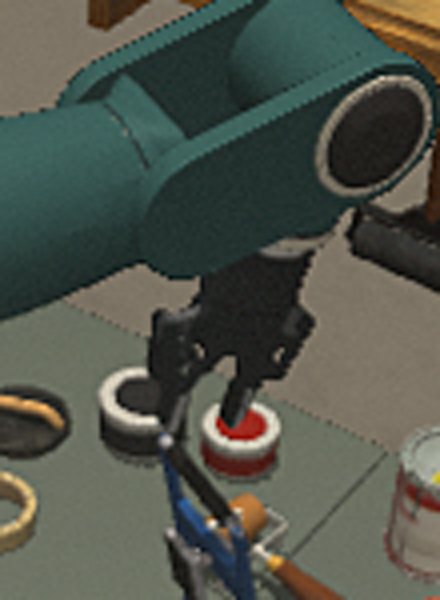

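View pics/top9.png

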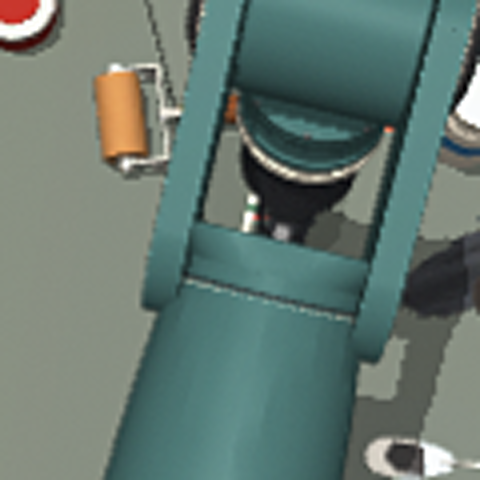

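```bash
python3 -m handwheel '[[[0,0,0],[0.029,0,0.0078],60],[[0,0,0],[0.058,0,0.0155],60],[[0,0,0],[0.0774,0,0.0207],60],[[0,0,0],[0.0774,0,0.0207],60]]';  python3 - <<'E'
from h import *
st()
for n,(x,y,w,h) in(("scene",(310,60,110,150)),):
    im=arm.capture(n)[y:y+h,x:x+w];cv2.imwrite(f"pics/{n}10.png",cv2.resize(im,None,fx=4,fy=4,interpolation=cv2.INTER_CUBIC))
E
```

```text
time_s: 10.25
ee_pos: [0.6852, -0.1308, 0.2896]
ee_rot: [180.0, 74.9, 167.5]
wrist_force: [0.8, 0.3, 0.5]
finger_gap: 0.6
t 10.25 pos [ 0.6852 -0.1308  0.2896] rot [180.    74.86 167.48] F [0.8 0.3 0.5] gap 0.6 q [-1.290e+01  1.790e+01  6.730e+01 -1.000e-01  1.099e+02 -4.000e-01]
```

View pics/scene10.png

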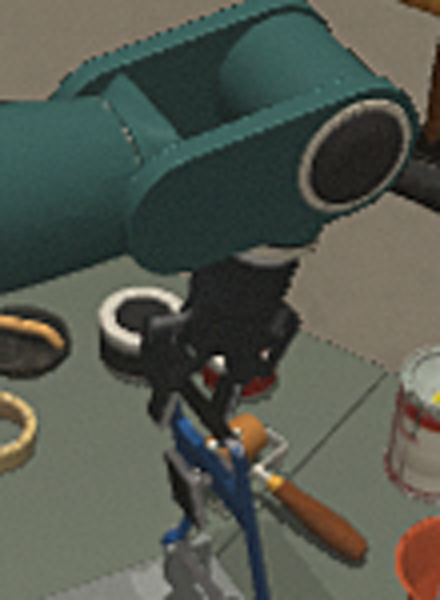

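```bash
python3 -m handwheel '[[[0,0,0],[0,0,0],40],[[0,0,0],[0,0,0],25],[[0,0,0],[0,0,0],5],[[0,0,0],[0,0,0],0],[[0,0,0],[0,0,0],0]]';  python3 - <<'E'
from h import *
st()
for n,(x,y,w,h) in(("scene",(310,60,110,150)),):
    im=arm.capture(n)[y:y+h,x:x+w];cv2.imwrite(f"pics/{n}11.png",cv2.resize(im,None,fx=4,fy=4,interpolation=cv2.INTER_CUBIC))
E
```

```text
time_s: 10.92
ee_pos: [0.6857, -0.1309, 0.292]
ee_rot: [-180.0, 75.0, 167.5]
wrist_force: [0.8, 0.4, 6.3]
finger_gap: 0.161
t 10.93 pos [ 0.6857 -0.1309  0.292 ] rot [-179.99   75.02  167.49] F [0.8 0.4 6.3] gap 0.161 q [-1.290e+01  1.790e+01  6.720e+01 -1.000e-01  1.099e+02 -4.000e-01]
```

View pics/scene11.png

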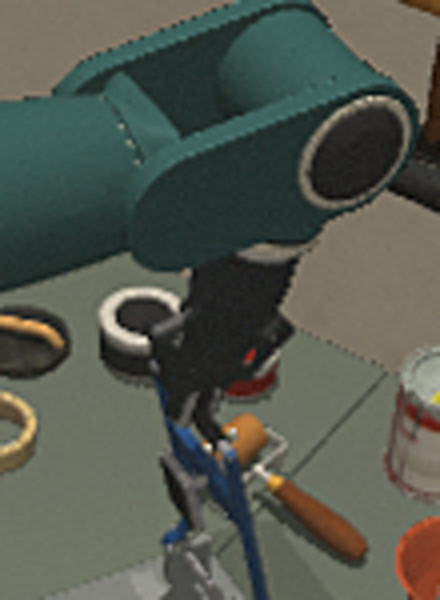

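```bash
cat >> h.py <<'E'
yaw=np.radians(-12.4);ex=np.array([np.cos(yaw),np.sin(yaw),0]);ez=np.array([0,0,1.])
d=.0105
def xt(phi): return -np.sin(phi)*ex-np.cos(phi)*ez
def off(q):
    a=1.35-q;return -(.23*np.cos(a)-.025*np.sin(a))*ex+(.23*np.sin(a)+.025*np.cos(a))*ez
P0=np.array([.6857,-.1309,.292]);HG=P0+d*xt(np.radians(15))-off(0)
def tilt(q): return np.radians(15-40*q/1.35)
def tcp(q): return HG+off(q)-d*xt(tilt(q))
def rows(qs,grip=0):
    s=arm.sense();R0=Rn.from_euler('xyz',s['ee_rot'],degrees=True)
    for q in qs:
        x=xt(tilt(q));y=np.cross(ez,ex);z=np.cross(x,y)
        R=Rn.from_matrix(np.c_[x,y,z]);t=(R0.inv()*R).as_rotvec();v=R0.inv().apply(tcp(q)-s['ee_pos'])
        print(round(q,2),[t.round(3).tolist(),v.round(4).tolist()])
def qest():
    s=arm.sense();R=Rn.from_euler('xyz',s['ee_rot'],degrees=True).as_matrix()
    b=s['ee_pos']+d*R[:,0]-HG;f=-b@ex;h=b[2]
    print("q est",round(1.35-(np.arctan2(h,f)-np.arctan2(.025,.23)),3),"radius",round(np.hypot(f,h),4),"nom",round(np.hypot(.23,.025),4),"lat",round(b@np.cross(ez,ex),4))
E
python3 - <<'E'
from h import *
print(HG,HG-.14*ex);qest();rows([.06,.13,.2,.27,.34])
E
```

```text
[ 0.70841823 -0.13589493  0.05196624] [ 0.57168411 -0.10583198  0.05196624]
q est -0.0 radius 0.2313 nom 0.2314 lat -0.0
0.06 [[-0.002, -0.031, -0.0], [0.0054, 0.0, -0.0131]]
0.13 [[-0.002, -0.067, -0.0], [0.0128, -0.0, -0.0279]]
0.2 [[-0.002, -0.103, -0.0], [0.0211, -0.0, -0.0422]]
0.27 [[-0.002, -0.139, -0.0], [0.0304, -0.0001, -0.0559]]
0.34 [[-0.002, -0.176, -0.0], [0.0407, -0.0001, -0.0688]]
```

```bash
python3 -m handwheel '[[[-0.002,-0.031,0],[0.0054,0,-0.0131],0],[[-0.002,-0.067,0],[0.0128,0,-0.0279],0],[[-0.002,-0.103,0],[0.0211,0,-0.0422],0],[[-0.002,-0.139,0],[0.0304,0,-0.0559],0],[[-0.002,-0.176,0],[0.0407,0,-0.0688],0]]'; python3 - <<'E'
from h import *
st();qest();rows([.40,.47,.54,.61,.68])
im=arm.capture("scene")[60:220,290:410];cv2.imwrite("pics/scene12.png",cv2.resize(im,None,fx=3.7,fy=3.7,interpolation=cv2.INTER_CUBIC))
E
```

```text
time_s: 11.6
ee_pos: [0.6105, -0.1143, 0.2694]
ee_rot: [179.9, 85.2, 167.5]
wrist_force: [11.2, -4.3, -14.6]
finger_gap: 0.164
t 11.6 pos [ 0.6105 -0.1143  0.2694] rot [179.86  85.21 167.45] F [ 11.2  -4.3 -14.6] gap 0.164 q [-12.9   2.5  85.8  -0.   96.4  -0.5]
q est 0.342 radius 0.2304 nom 0.2314 lat 0.0
0.4 [[-0.0, -0.029, -0.0], [0.0064, -0.0, -0.0122]]
0.47 [[-0.0, -0.065, -0.0], [0.0159, -0.0, -0.0256]]
0.54 [[-0.0, -0.101, -0.0], [0.0264, -0.0001, -0.0384]]
0.61 [[-0.0, -0.137, -0.0], [0.0377, -0.0001, -0.0504]]
0.68 [[-0.0, -0.173, -0.0], [0.0499, -0.0001, -0.0615]]
```

View pics/scene12.png

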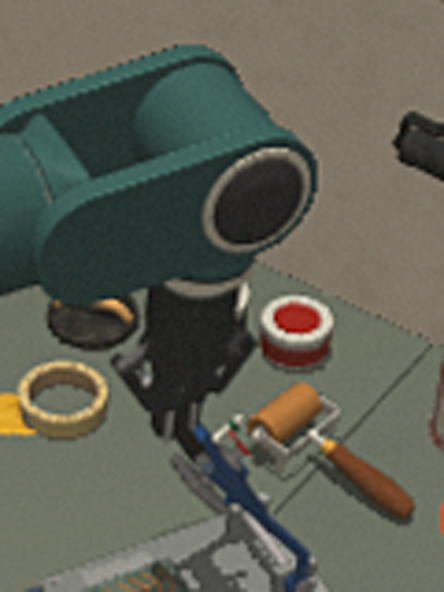

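The lever follows the grip. The bar is still between the pads, at crop (185,430).

```bash
python3 -m handwheel '[[[0,-0.029,0],[0.0064,0,-0.0122],0],[[0,-0.065,0],[0.0159,0,-0.0256],0],[[0,-0.101,0],[0.0264,0,-0.0384],0],[[0,-0.137,0],[0.0377,0,-0.0504],0],[[0,-0.173,0],[0.0499,0,-0.0615],0]]'; python3 - <<'E'
from h import *
st();qest();rows([.74,.80,.87,.94,1.0])
E
```

```text
time_s: 12.28
ee_pos: [0.5463, -0.1002, 0.2222]
ee_rot: [0.1, 84.6, -12.3]
wrist_force: [33.5, -6.5, -27.9]
finger_gap: 0.158
t 12.28 pos [ 0.5463 -0.1002  0.2222] rot [  0.12  84.61 -12.29] F [ 33.5  -6.5 -27.9] gap 0.158 q [-1.310e+01 -1.090e+01  1.029e+02  1.000e-01  8.260e+01 -7.000e-01]
q est 0.689 radius 0.2297 nom 0.2314 lat 0.0001
0.74 [[-0.0, -0.027, -0.0], [0.0066, -0.0001, -0.0101]]
0.8 [[-0.0, -0.058, -0.0], [0.0165, -0.0001, -0.0202]]
0.87 [[-0.0, -0.094, -0.0], [0.0287, -0.0001, -0.0313]]
0.94 [[-0.0, -0.13, -0.0], [0.0417, -0.0001, -0.0414]]
1.0 [[-0.0, -0.161, -0.0], [0.0533, -0.0001, -0.0494]]
```

```bash
cat >> h.py <<'E'
def ad(k=1.3):
    """shift hinge estimate so the measured bar radius matches nominal"""
    global HG
    s=arm.sense();R=Rn.from_euler('xyz',s['ee_rot'],degrees=True).as_matrix()
    b=s['ee_pos']+d*R[:,0]-HG;b=b-(b@np.cross(ez,ex))*np.cross(ez,ex);r=np.linalg.norm(b)
    HG=HG+k*(r-np.hypot(.23,.025))*b/r
def tilt(q): return np.radians(np.interp(q,[0,.69,1.35],[15,-5.5,-33]))
E
python3 - <<'E'
from h import *
ad();print(HG);qest();rows([.69,.74,.80,.86,.92])
E
```

```text
[ 0.70841823 -0.13589493  0.05196624]
q est 0.689 radius 0.2319 nom 0.2314 lat 0.0001
0.69 [[-0.0, -0.002, -0.0], [0.0005, -0.0001, 0.0001]]
0.74 [[-0.0, -0.038, -0.0], [0.0083, -0.0001, -0.0088]]
0.8 [[-0.0, -0.082, -0.0], [0.0181, -0.0001, -0.0191]]
0.86 [[-0.0, -0.126, -0.0], [0.0286, -0.0001, -0.0287]]
0.92 [[-0.0, -0.169, -0.0], [0.0396, -0.0001, -0.0377]]
```

```bash
python3 -m handwheel '[[[0,-0.002,0],[0.0005,0,0],0],[[0,-0.038,0],[0.0083,0,-0.0088],0],[[0,-0.082,0],[0.0181,0,-0.0191],0],[[0,-0.126,0],[0.0286,0,-0.0287],0]]'; python3 - <<'E'
from h import *
st();qest();ad();import h;print(h.HG);qest();rows([.86,.92,.98,1.04,1.10])
im=arm.capture("scene")[80:260,270:400];cv2.imwrite("pics/scene13.png",cv2.resize(im,None,fx=3.3,fy=3.3,interpolation=cv2.INTER_CUBIC))
E
```

```text
time_s: 12.78
ee_pos: [0.5217, -0.0948, 0.1914]
ee_rot: [0.1, 77.2, -12.3]
wrist_force: [14.6, -2.8, -6.7]
finger_gap: 0.157
t 12.78 pos [ 0.5217 -0.0948  0.1914] rot [ 6.000e-02  7.718e+01 -1.235e+01] F [14.6 -2.8 -6.7] gap 0.157 q [-13.1 -18.  112.1   0.2  73.1  -0.8]
q est 0.858 radius 0.2288 nom 0.2314 lat 0.0001
[ 0.71107879 -0.13647989  0.05010232]
q est 0.858 radius 0.2321 nom 0.2314 lat 0.0001
0.86 [[-0.0, 0.004, -0.0], [0.0008, -0.0001, 0.0003]]
0.92 [[-0.0, -0.04, -0.0], [0.0106, -0.0001, -0.0101]]
0.98 [[-0.0, -0.083, -0.0], [0.021, -0.0001, -0.0198]]
1.04 [[-0.0, -0.127, -0.0], [0.0319, -0.0001, -0.0289]]
1.1 [[-0.0, -0.17, -0.0], [0.0433, -0.0001, -0.0373]]
```

View pics/scene13.png

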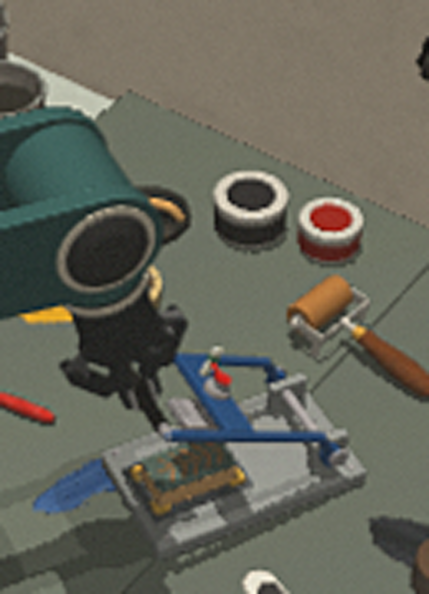

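```bash
python3 - <<'E'
from h import *
H=np.array([.5748,-.1117,0])+.14*ex+.052*ez
ey=np.cross(ez,ex)
for q in(.7,.8,.86,.9,1.0,1.1,1.2,1.35): print(q,((proj("scene",H+off(q)-.057*ey)[0]-(270,80)+.5)*3.3).round(0))
E
```

```text
0.7 [193. 406.]
0.8 [178. 423.]
0.86 [171. 433.]
0.9 [166. 440.]
1.0 [155. 458.]
1.1 [147. 475.]
1.2 [141. 491.]
1.35 [135. 515.]
```

```bash
python3 -m handwheel '[[[0,-0.04,0],[0.0106,0,-0.0101],0],[[0,-0.083,0],[0.021,0,-0.0198],0],[[0,-0.127,0],[0.0319,0,-0.0289],0],[[0,-0.17,0],[0.0433,0,-0.0373],0]]'; python3 - <<'E'
from h import *
st();qest();ad();qest();rows([1.10,1.14,1.18,1.22,1.25])
E
```

```text
time_s: 13.32
ee_pos: [0.4953, -0.0889, 0.1404]
ee_rot: [0.0, 67.2, -12.4]
wrist_force: [11.4, -1.8, -0.1]
finger_gap: 0.16
t 13.32 pos [ 0.4953 -0.0889  0.1404] rot [ 4.000e-02  6.715e+01 -1.238e+01] F [11.4 -1.8 -0.1] gap 0.16 q [-13.3 -26.3 124.1   0.4  59.3  -1. ]
q est 1.106 radius 0.2282 nom 0.2314 lat 0.0001
q est 1.106 radius 0.2323 nom 0.2314 lat 0.0001
1.1 [[-0.0, 0.005, -0.0], [-0.0003, -0.0001, 0.0017]]
1.14 [[-0.0, -0.024, -0.0], [0.0065, -0.0001, -0.0048]]
1.18 [[-0.0, -0.054, -0.0], [0.0136, -0.0001, -0.0111]]
1.22 [[-0.0, -0.083, -0.0], [0.021, -0.0001, -0.017]]
1.25 [[-0.0, -0.104, -0.0], [0.0266, -0.0001, -0.0213]]
```

```bash
cat >> h.py <<'E'
def tilt(q): return np.radians(np.interp(q,[0,.69,1.1,1.35],[15,-5.5,-23,-28]))
E
python3 - <<'E'
from h import *
ad();rows([1.14,1.18,1.22,1.25])
E
```

```text
1.14 [[-0.0, -0.017, -0.0], [0.0065, -0.0001, -0.0048]]
1.18 [[-0.0, -0.031, -0.0], [0.0136, -0.0001, -0.0108]]
1.22 [[-0.0, -0.045, -0.0], [0.021, -0.0001, -0.0166]]
1.25 [[-0.0, -0.055, -0.0], [0.0266, -0.0001, -0.0208]]
```

```bash
python3 -m handwheel '[[[0,-0.017,0],[0.0065,0,-0.0048],0],[[0,-0.031,0],[0.0136,0,-0.0108],0],[[0,-0.045,0],[0.021,0,-0.0166],0],[[0,-0.055,0],[0.0266,0,-0.0208],0],[[0,-0.055,0],[0.0266,0,-0.0208],0]]'; python3 - <<'E'
from h import *
st();qest();ad();qest();rows([1.25,1.27,1.29,1.31])
im=arm.capture("scene")
x,y,w,h=(280,140,110,110)
cv2.imwrite("pics/scene14.png",cv2.resize(im[y:y+h,x:x+w],None,fx=5.4,fy=5.4,interpolation=cv2.INTER_CUBIC))
E
```

```text
time_s: 13.95
ee_pos: [0.4869, -0.0871, 0.1084]
ee_rot: [0.0, 64.0, -12.4]
wrist_force: [-4.7, 2.7, 4.6]
finger_gap: 0.161
t 13.95 pos [ 0.4869 -0.0871  0.1084] rot [ 3.000e-02  6.399e+01 -1.238e+01] F [-4.7  2.7  4.6] gap 0.161 q [-13.3 -28.  128.9   0.5  53.1  -1.1]
q est 1.25 radius 0.2272 nom 0.2314 lat 0.0001
q est 1.25 radius 0.2326 nom 0.2314 lat 0.0001
1.25 [[-0.0, 0.0, -0.0], [0.0008, -0.0001, 0.001]]
1.27 [[-0.0, -0.007, -0.0], [0.0045, -0.0001, -0.0019]]
1.29 [[-0.0, -0.014, -0.0], [0.0082, -0.0001, -0.0047]]
1.31 [[-0.0, -0.021, -0.0], [0.012, -0.0001, -0.0074]]
```

View pics/scene14.png

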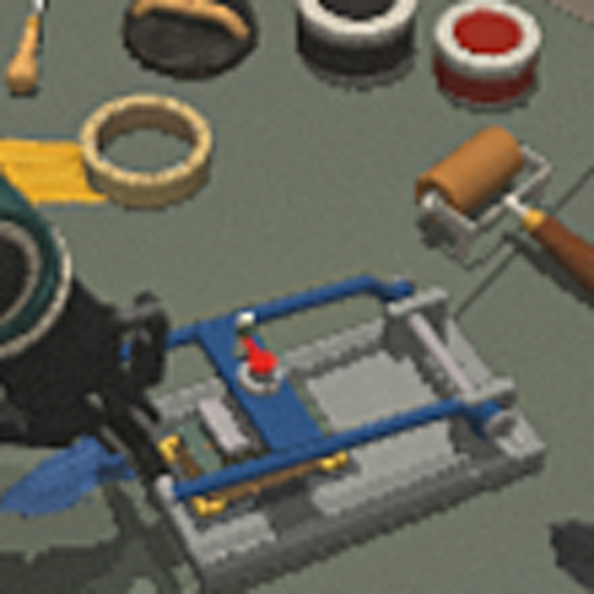

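```bash
python3 -m handwheel '[[[0,-0.007,0],[0.0045,0,-0.0019],0],[[0,-0.014,0],[0.0082,0,-0.0047],0],[[0,-0.021,0],[0.0115,0,-0.0072],0],[[0,-0.021,0],[0.0115,0,-0.0072],0]]'; python3 - <<'E'
from h import *
st();qest();ad();qest();rows([1.31,1.33,1.35,1.36])
im=arm.capture("scene")
x,y,w,h=(305,185,60,50)
cv2.imwrite("pics/scene15.png",cv2.resize(im[y:y+h,x:x+w],None,fx=11,fy=11,interpolation=cv2.INTER_CUBIC))
im=arm.capture("top")
x,y,w,h=(300,125,60,60)
cv2.imwrite("pics/top15.png",cv2.resize(im[y:y+h,x:x+w],None,fx=9,fy=9,interpolation=cv2.INTER_CUBIC))
E
```

```text
time_s: 14.5
ee_pos: [0.4849, -0.0866, 0.0951]
ee_rot: [0.0, 63.0, -12.4]
wrist_force: [-19.9, 4.5, 9.7]
finger_gap: 0.159
t 14.5 pos [ 0.4849 -0.0866  0.0951] rot [ 3.000e-02  6.297e+01 -1.238e+01] F [-19.9   4.5   9.7] gap 0.159 q [-13.3 -28.2 130.5   0.6  50.7  -1.2]
q est 1.309 radius 0.2266 nom 0.2314 lat 0.0001
q est 1.309 radius 0.2328 nom 0.2314 lat 0.0001
1.31 [[-0.0, -0.003, -0.0], [0.0011, -0.0001, 0.0009]]
1.33 [[-0.0, -0.01, -0.0], [0.0049, -0.0001, -0.0018]]
1.35 [[-0.0, -0.017, -0.0], [0.0087, -0.0001, -0.0044]]
1.36 [[-0.0, -0.017, -0.0], [0.0107, -0.0001, -0.0057]]
```

View pics/scene15.png

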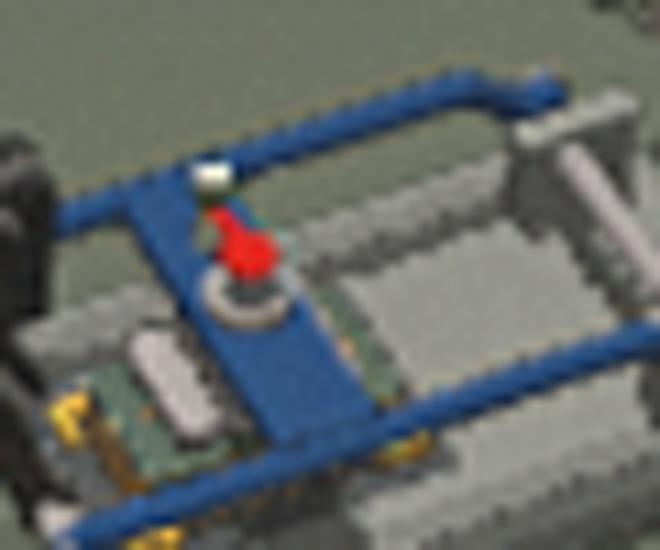

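View pics/top15.png

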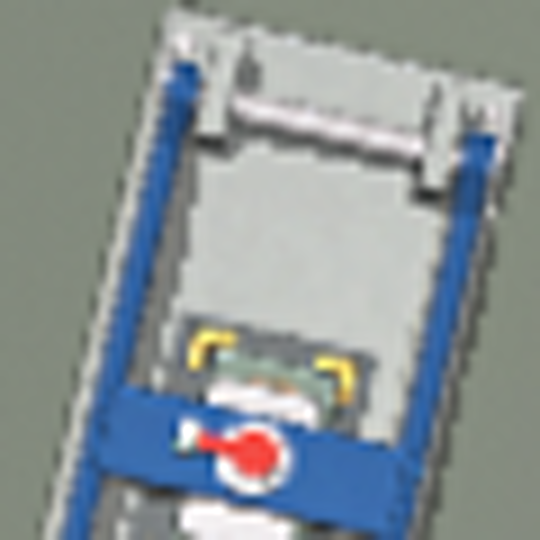

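```bash
python3 -m handwheel '[[[0,-0.005,0],[0.0011,0,-0.0012],0],[[0,-0.01,0],[0.0022,0,-0.0023],0],[[0,-0.01,0],[0.0022,0,-0.0023],0]]'; python3 - <<'E'
from h import *
st();qest()
im=arm.capture("scene")
x,y,w,h=(305,185,60,50)
cv2.imwrite("pics/scene16.png",cv2.resize(im[y:y+h,x:x+w],None,fx=11,fy=11,interpolation=cv2.INTER_CUBIC))
E
```

```text
time_s: 14.98
ee_pos: [0.4845, -0.0865, 0.0936]
ee_rot: [0.0, 62.4, -12.4]
wrist_force: [-7.2, 1.8, 8.5]
finger_gap: 0.157
t 14.97 pos [ 0.4845 -0.0865  0.0936] rot [ 2.000e-02  6.237e+01 -1.239e+01] F [-7.2  1.8  8.5] gap 0.157 q [-13.3 -28.5 131.    0.6  49.9  -1.2]
q est 1.315 radius 0.2268 nom 0.2314 lat 0.0001
```

View pics/scene16.png

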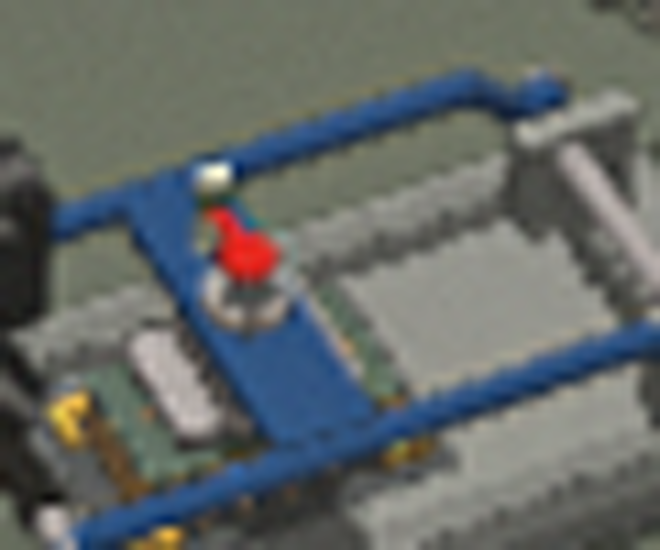

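```bash
python3 -m handwheel '[[[0,-0.008,0],[0.0018,0,-0.0012],0],[[0,-0.016,0],[0.0036,0,-0.0025],0],[[0,-0.016,0],[0.0036,0,-0.0025],0]]'; python3 - <<'E'
from h import *
st();qest();print(arm.sense()['torque'])
im=arm.capture("scene")
x,y,w,h=(305,185,60,50)
cv2.imwrite("pics/scene17.png",cv2.resize(im[y:y+h,x:x+w],None,fx=11,fy=11,interpolation=cv2.INTER_CUBIC))
E
```

```text
time_s: 15.4
ee_pos: [0.484, -0.0864, 0.0901]
ee_rot: [0.0, 61.5, -12.4]
wrist_force: [-15.0, 2.6, 11.5]
finger_gap: 0.161
t 15.4 pos [ 0.484  -0.0864  0.0901] rot [ 2.000e-02  6.151e+01 -1.238e+01] F [-15.    2.6  11.5] gap 0.161 q [-13.3 -28.9 131.7   0.6  48.7  -1.2]
q est 1.33 radius 0.2267 nom 0.2314 lat 0.0001
[ 0.27183023  1.22542548 -0.02171687]
```

View pics/scene17.png

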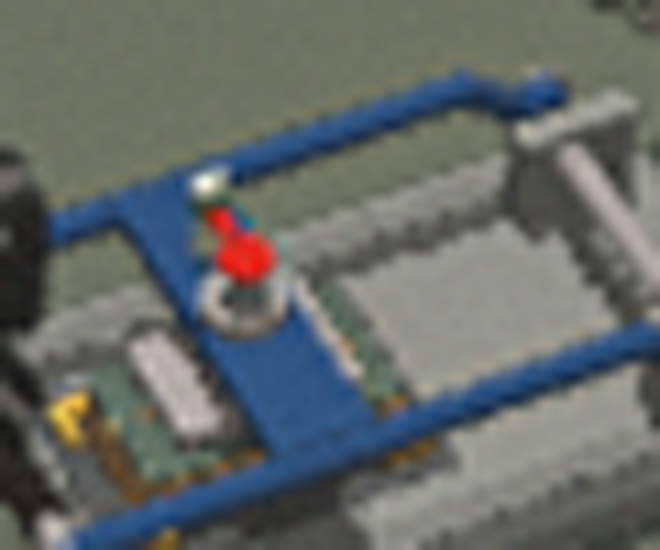

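```bash
cat > trk.py <<'E'
import cv2,numpy as np
def load(n):
    if n==14:
        im=cv2.imread("pics/scene14.png");im=cv2.resize(im,None,fx=11/5.4,fy=11/5.4,interpolation=cv2.INTER_CUBIC)
        return im[45*11:95*11,25*11:85*11]
    return cv2.imread(f"pics/scene{n}.png")
T={'pad':(120,320,240,450),'ring':(195,270,300,345),'disc':(225,225,290,285),'post':(185,150,245,200),'xbar':(300,380,380,450),'fixed':(500,90,650,330)}
def run(ns,base=15):
    b=load(base)
    for n in ns:
        im=load(n);o=[]
        for k,(x0,y0,x1,y1) in T.items():
            m=40;Y0,X0=max(y0-m,0),max(x0-m,0)
            r=cv2.matchTemplate(im[Y0:y1+m,X0:x1+m],b[y0:y1,x0:x1],cv2.TM_CCOEFF_NORMED);_,v,_,l=cv2.minMaxLoc(r)
            o.append(f"{k}:({l[0]+X0-x0},{l[1]+Y0-y0}) {v:.2f}")
        print(n,o)
E
python3 -c "
from trk import *
run([14,15,16,17])"
```

```text
14 ['pad:(3,-13) 0.93', 'ring:(7,-20) 0.92', 'disc:(9,-13) 0.94', 'post:(13,-22) 0.96', 'xbar:(9,-17) 0.89', 'fixed:(0,0) 1.00']
15 ['pad:(0,0) 1.00', 'ring:(0,0) 1.00', 'disc:(0,0) 1.00', 'post:(0,0) 1.00', 'xbar:(0,0) 1.00', 'fixed:(0,0) 1.00']
16 ['pad:(0,1) 0.99', 'ring:(-1,2) 0.95', 'disc:(-1,1) 0.99', 'post:(1,0) 0.98', 'xbar:(0,1) 0.93', 'fixed:(0,0) 1.00']
17 ['pad:(0,4) 0.96', 'ring:(-4,6) 0.91', 'disc:(-3,3) 0.96', 'post:(-5,8) 0.92', 'xbar:(-2,5) 0.87', 'fixed:(0,0) 1.00']
```

```bash
python3 - <<'E'
from trk import *
o=[cv2.resize(load(n)[130:350,160:330],None,fx=1.55,fy=1.55,interpolation=cv2.INTER_CUBIC) for n in(14,15,17)]
cv2.imwrite("pics/gauge.png",np.hstack(o))
E
```

View pics/gauge.png

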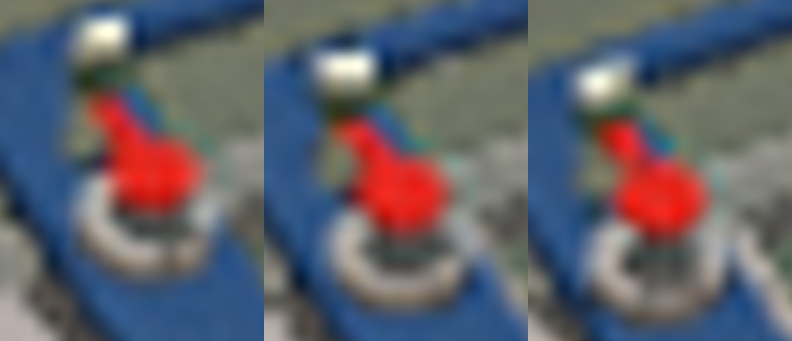

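```bash
python3 -m handwheel '[[[0,-0.005,0],[0.0012,0,-0.001],0],[[0,-0.01,0],[0.0022,0,-0.0021],0],[[0,-0.01,0],[0.0022,0,-0.0021],0],[[0,-0.01,0],[0.0022,0,-0.0021],0]]'; python3 - <<'E'
from h import *
st();qest();print(arm.sense()['torque'])
im=arm.capture("scene")
cv2.imwrite("pics/full18.png",im)
x,y,w,h=(305,185,60,50)
cv2.imwrite("pics/scene18.png",cv2.resize(im[y:y+h,x:x+w],None,fx=11,fy=11,interpolation=cv2.INTER_CUBIC))
from trk import *
run([14,17,18])
o=[cv2.resize(load(n)[130:350,160:330],None,fx=1.5,fy=1.5,interpolation=cv2.INTER_CUBIC) for n in(14,17,18)]
cv2.imwrite("pics/gauge2.png",np.hstack(o))
E
```

```text
time_s: 15.95
ee_pos: [0.4837, -0.0863, 0.0887]
ee_rot: [0.0, 60.9, -12.4]
wrist_force: [-13.0, 2.3, 12.6]
finger_gap: 0.154
t 15.95 pos [ 0.4837 -0.0863  0.0887] rot [ 1.000e-02  6.093e+01 -1.239e+01] F [-13.    2.3  12.6] gap 0.154 q [-13.3 -29.2 132.2   0.6  47.9  -1.3]
q est 1.336 radius 0.2267 nom 0.2314 lat 0.0001
[0.13570784 0.7998753  0.02550678]
14 ['pad:(3,-13) 0.93', 'ring:(7,-20) 0.92', 'disc:(9,-13) 0.94', 'post:(13,-22) 0.96', 'xbar:(9,-17) 0.89', 'fixed:(0,0) 1.00']
17 ['pad:(0,4) 0.96', 'ring:(-4,6) 0.91', 'disc:(-3,3) 0.96', 'post:(-5,8) 0.92', 'xbar:(-2,5) 0.87', 'fixed:(0,0) 1.00']
18 ['pad:(-1,4) 0.95', 'ring:(-5,9) 0.91', 'disc:(-5,4) 0.93', 'post:(-5,10) 0.95', 'xbar:(-2,6) 0.86', 'fixed:(0,0) 1.00']
```

View pics/gauge2.png

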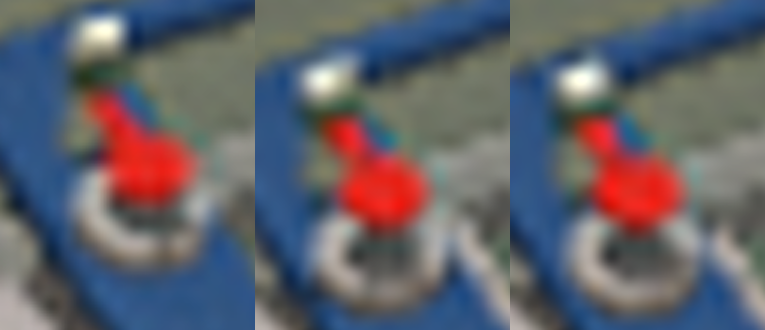

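View pics/scene18.png

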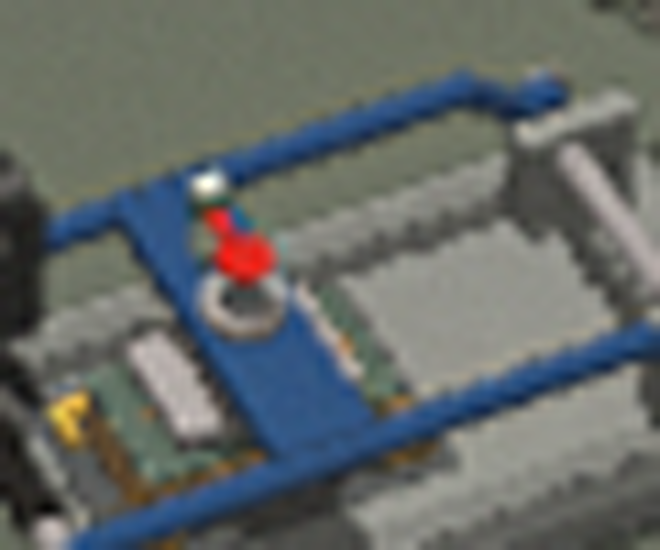

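```bash
python3 - <<'E'
from h import *
im=cv2.imread("pics/full18.png").astype(float)
b,g,r=im[...,0],im[...,1],im[...,2]
w=np.clip(b-r-30,0,None);w[(b-r)<40]=0
# right arm: columns 314..362, centroid of blue in band near the line
ey=np.cross(ez,ex);H=np.array([.5748,-.1117,0])+.14*ex+.052*ez
def arm_pts(q,y,perp):
    a=1.35-q;u=-np.cos(a)*ex+np.sin(a)*ez;n=np.sin(a)*ex+np.cos(a)*ez
    return [H+u*l+n*perp+y*ey for l in np.linspace(.03,.2,8)]
for name,y,(c0,c1) in(("right",-.06,(316,360)),("left",.06,(312,345))):
    L=proj("scene",arm_pts(1.33,y,0));k=np.polyfit(L[:,0],L[:,1],1)
    X=[];Y=[]
    for c in range(c0,c1):
        v0=np.polyval(k,c);rr=np.arange(int(v0-8),int(v0+9));ww=w[rr,c]
        if name=="left" and 322<=c<=334: continue
        if name=="right" and 325<=c<=341: # crossbar merges: skip
            continue
        if ww.sum()>60: X.append(c);Y.append((rr*ww).sum()/ww.sum())
    X=np.array(X);Y=np.array(Y);m=np.polyfit(X,Y,1)
    for _ in range(5):
        e=abs(Y-np.polyval(m,X));ok=e<max(.4,1.5*np.median(e));m=np.polyfit(X[ok],Y[ok],1)
    print(name,len(X),ok.sum(),"slope",m[0].round(4),"v@mid",np.polyval(m,(c0+c1)/2).round(2),"resid",np.std(Y[ok]-np.polyval(m,X[ok])).round(2))
    for q in(1.25,1.29,1.31,1.33,1.35,1.37,1.4):
        for perp in(0,):
            L=proj("scene",arm_pts(q,y,perp));k=np.polyfit(L[:,0],L[:,1],1);print("  q",q,"slope",k[0].round(4),"v@mid",np.polyval(k,(c0+c1)/2).round(2))
E
```

```text
right 27 27 slope -0.3746 v@mid 224.58 resid 0.08
  q 1.25 slope -0.3067 v@mid 228.14
  q 1.29 slope -0.3358 v@mid 229.08
  q 1.31 slope -0.3501 v@mid 229.55
  q 1.33 slope -0.3644 v@mid 230.01
  q 1.35 slope -0.3787 v@mid 230.47
  q 1.37 slope -0.3929 v@mid 230.93
  q 1.4 slope -0.414 v@mid 231.61
left 20 11 slope -0.4113 v@mid 199.47 resid 0.24
  q 1.25 slope -0.2825 v@mid 202.81
  q 1.29 slope -0.3131 v@mid 203.58
  q 1.31 slope -0.3283 v@mid 203.97
  q 1.33 slope -0.3435 v@mid 204.35
  q 1.35 slope -0.3586 v@mid 204.73
  q 1.37 slope -0.3736 v@mid 205.11
  q 1.4 slope -0.3961 v@mid 205.68
```

```bash
python3 -m handwheel '[[[0,0,0],[0.0003,0,0],0],[[0,0,0],[0.0003,0,0],0],[[0,0,0],[0.0003,0,0],0],[[0,0,0],[0.0003,0,0],0]]'; python3 - <<'E'
from h import *
st();qest()
im=arm.capture("scene");cv2.imwrite("pics/full19.png",im)
x,y,w,h=(305,185,60,50)
cv2.imwrite("pics/scene19.png",cv2.resize(im[y:y+h,x:x+w],None,fx=11,fy=11,interpolation=cv2.INTER_CUBIC))
from trk import *
run([14,18,19])
E
```

```text
time_s: 16.5
ee_pos: [0.4838, -0.0864, 0.0893]
ee_rot: [0.0, 61.0, -12.4]
wrist_force: [-17.7, 4.4, 11.4]
finger_gap: 0.16
t 16.5 pos [ 0.4838 -0.0864  0.0893] rot [ 1.000e-02  6.101e+01 -1.238e+01] F [-17.7   4.4  11.4] gap 0.16 q [-13.3 -29.2 132.1   0.6  48.1  -1.3]
q est 1.334 radius 0.2267 nom 0.2314 lat 0.0001
14 ['pad:(3,-13) 0.93', 'ring:(7,-20) 0.92', 'disc:(9,-13) 0.94', 'post:(13,-22) 0.96', 'xbar:(9,-17) 0.89', 'fixed:(0,0) 1.00']
18 ['pad:(-1,4) 0.95', 'ring:(-5,9) 0.91', 'disc:(-5,4) 0.93', 'post:(-5,10) 0.95', 'xbar:(-2,6) 0.86', 'fixed:(0,0) 1.00']
19 ['pad:(0,4) 0.96', 'ring:(-5,7) 0.92', 'disc:(-4,3) 0.94', 'post:(-5,9) 0.94', 'xbar:(-2,5) 0.86', 'fixed:(0,0) 1.00']
```

View pics/full19.png

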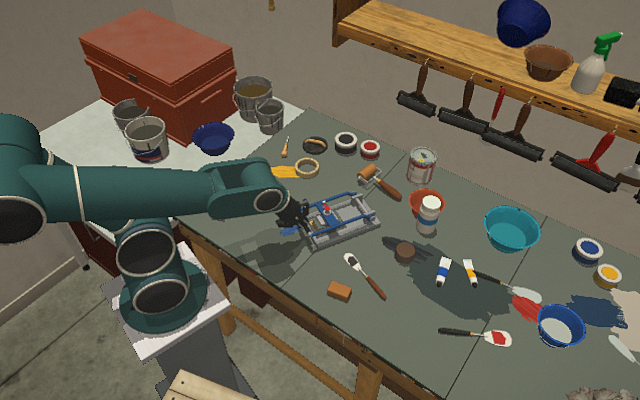

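Bystanders have not moved: tape (306,167), jar (405,252), sanding block (340,291). The handle eased up 0.6 mm, so I press slightly further to centre the travel.

```bash
python3 -m handwheel '[[[0,-0.003,0],[0.001,0,-0.001],0],[[0,-0.006,0],[0.0024,0,-0.0022],0],[[0,-0.006,0],[0.0024,0,-0.0022],0],[[0,-0.006,0],[0.0024,0,-0.0022],0],[[0,-0.006,0],[0.0024,0,-0.0022],0]]'; python3 - <<'E'
from h import *
st();qest()
im=arm.capture("scene");cv2.imwrite("pics/full20.png",im)
x,y,w,h=(305,185,60,50)
cv2.imwrite("pics/scene20.png",cv2.resize(im[y:y+h,x:x+w],None,fx=11,fy=11,interpolation=cv2.INTER_CUBIC))
from trk import *
run([14,18,20])
im=im.astype(float);b,r=im[...,0],im[...,2];w=np.clip(b-r-30,0,None);w[(b-r)<40]=0
X=[];Y=[]
for c in [*range(316,325),*range(342,360)]:
    v0=224.6-.3746*(c-338)+.0;rr=np.arange(int(v0-3),int(v0+5));X.append(c);Y.append((rr*w[rr,c]).sum()/w[rr,c].sum())
print("slope",np.polyfit(X,Y,1))
E
```

```text
time_s: 17.18
ee_pos: [0.4836, -0.0863, 0.0879]
ee_rot: [0.0, 60.6, -12.4]
wrist_force: [-15.5, 3.1, 15.7]
finger_gap: 0.156
t 17.18 pos [ 0.4836 -0.0863  0.0879] rot [  0.    60.65 -12.39] F [-15.5   3.1  15.7] gap 0.156 q [-13.4 -29.3 132.4   0.6  47.5  -1.3]
q est 1.34 radius 0.2267 nom 0.2314 lat 0.0001
14 ['pad:(3,-13) 0.93', 'ring:(7,-20) 0.92', 'disc:(9,-13) 0.94', 'post:(13,-22) 0.96', 'xbar:(9,-17) 0.89', 'fixed:(0,0) 1.00']
18 ['pad:(-1,4) 0.95', 'ring:(-5,9) 0.91', 'disc:(-5,4) 0.93', 'post:(-5,10) 0.95', 'xbar:(-2,6) 0.86', 'fixed:(0,0) 1.00']
20 ['pad:(-1,4) 0.95', 'ring:(-6,9) 0.92', 'disc:(-7,4) 0.93', 'post:(-7,10) 0.94', 'xbar:(-3,7) 0.82', 'fixed:(0,0) 1.00']
slope [ -0.37686772 352.01453584]
```

View pics/scene20.png

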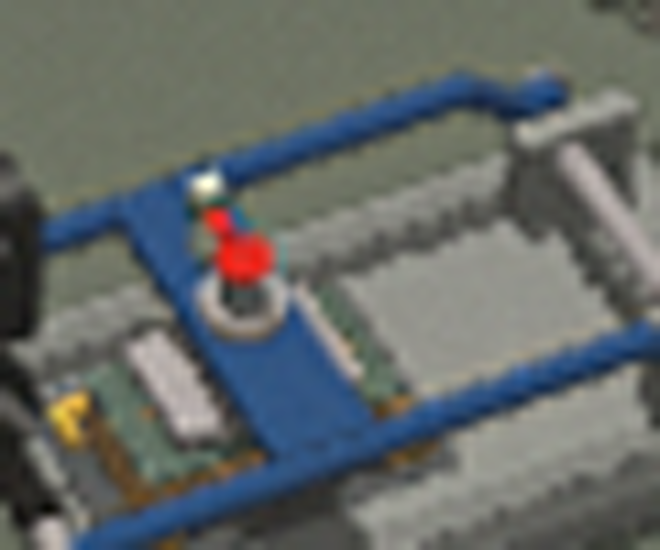

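```bash
python3 -c "
from workcell import arm
print(arm.close_job())"
```

```text
the job is handed in; nothing more can be done
None
```

I set the lino block, lino side up, between the four brass stops and let go of it. I then gripped the handle bar, brought the lever down until the pad bore on the block, and handed in at 17.2 s with the grip and push still on.

**Pad travel:** my last checks put it at about 5 to 7 mm.
- The slope of the lever arm in the picture gives a lever angle of about 1.347 rad, roughly 5.6 mm of travel.
- The stem has risen about 6 mm relative to the lever.
- The red pointer appears to cover the green band, but the gauge is only a pixel or two tall, so I could not read it directly.
- I moved in small steps and nothing suggested the pad reached the end of its travel.

**Checks that disagreed:**
- The upward force on the tool at the end was 15.7 N, about 13.6 N along the handle's path. That is above the 9–12 N given, probably because the bar twists against the finger pads.
- The position of the handle's end knob in the picture, last read one small step earlier, gave a slightly smaller angle of about 1.30–1.32 rad.
- The angle worked out from the tool position was 1.34 rad, but it is less certain because the bar rolled a few millimetres between the pads.
- A sideways pull of about 45 N built up partway down the swing. I corrected the path and it dropped again.

The tape roll, jar and sanding block showed no movement in the last full picture.

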